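# Drive the lens cell out of a tilted eyepiece tube

## Robot

A 6-joint arm with a two-finger parallel gripper is mounted at the origin on the work surface. World frame = base frame: x ahead of the robot, y to its left, z up, the work surface at z = 0. Lengths are in m, angles in rad, forces in N, time in s.
With the tool pointing down it reaches from about 0.35 to 0.875 m from the base axis. Payload 4.2 kg.
Tool frame: the origin (TCP) lies midway between the tips of the shut fingers; the grasp point (between the pads) lies 19 mm behind it; x points along the fingers, z is the direction in which the jaws open and shut, and the axes are right-handed (so a half turn about x gives the same grasp; the last joint's range is limited). The gripper opens to 85 mm and grips with 20 to 120 N. Pads are 22 mm wide; open, the fingers measure 114 mm over their backs; the gripper's body (76 mm by 85 mm) begins 54 mm behind the grasp point. The pads swing forward as they close: fully open they stand 13 mm farther back than shut.
Start: joints at [-1.01, 0.385, 0.008, 0, -1.194, -0.259], TCP at [0.186, -0.597, 0.231] pointing down, gripper open.
Joint ranges: [-3.14, 3.14], [-1.21, 2.06], [-1.07, 1.41], [-3.16, 2.05], [-2.99, -0.16], [-3.1, 3.1]. Speed limits (rad/s): [2.79, 2.79, 3.14, 3.14, 3.14, 3.14].

## Interface

Orientations are given as a 3x3 rotation matrix whose columns are the frame's x, y, z axes.
In Python, from cell import readout, cams, robot gives the robot as it stands. The module is installed in compiled form; this text tells all that it offers.
- The arm moves only by the shell command python3 -m jog 'ROWS' [FORCE]. ROWS is a JSON object of lists of equal length, an entry for each row: "offset": the shift along the tool's x, y, z in m, a list of three; "turn": the turn about the tool's x in degrees; "fingers": the opening, from 0 (shut) to 1 (fully open). A call has 1 to 5 rows; each row shifts and turns the commanded pose from where the row before left it, along the tool's axes as they then stand; what a row does not reach is not made up. A row lasts 1/8 s, in which the tool goes at most 62.5 mm and 10.7 degrees, less where a joint would pass 70% of its speed; a pose out of reach is approached as far as the arm can. A call with a gripper value outside its range is refused whole. The fingers move at their own pace and stop on an object; FORCE is the grip in N (left out, the last holds). Time passes only in rows, so rows that do not move let the fingers close. It gives the time, the measured TCP pose, the force and the opening at its end, in the units of the state.
- readout.observe(): the state, without advancing time (a new reading comes with each control period).
- cams.get_image(name): name is "scene" or "top" or "wrist"; returns a dict with "pixels" (480x640x3 uint8, red, green, blue), "fx", "fy", "cx", "cy" (pixels), "D" ([k1, k2, p1, p2, k3] as OpenCV has them; the pictures are not rectified), "extrinsics" (4x4, takes a point from camera to world coordinates); the wrist camera has in their place "mount" (4x4, takes a point from camera to tool coordinates, whose origin is the TCP and whose axes are the tool frame's). Camera axes: x right, y up, looking along -z (the intrinsics and any distortion apply to the point x, -y, -z); pixel columns grow to the right and rows downward; lengths in m; the calibration is good to about 2 mm. A picture is of the moment at which its call begins: read the wrist's pose just before it. There is no depth.
- robot.hand_in(): hands the job in, once; it reports no verdict.
The state is a dict: "clock": time; "joint_pos": joint angles; "joint_vel": joint speeds; "joint_efforts": joint torques, N m; "eef_pos": TCP position; "orientation": TCP orientation; "force": force on the tool from outside, world axes, zero at the start; "moment": the same for the moment, N m; "width": finger opening in m.
Only numpy, scipy, OpenCV 4.12 (cv2) and the standard library are available. Lean on these libraries where they do the work, as an engineer would, in place of code of your own. Each camera call takes 0.05 s, during which the arm holds its last target.

## Task

Take the slim straight punch (not the one with the wide head) from the punch rest and push it down through the sloping eyepiece tube from its upper end, until the lens cell seated inside is driven out of the lower end and drops into the catch tray. Then draw the punch out and lay it back in the free pair of notches on the rest, pointing the way it lay before. Leave the wide punch and everything else on the bench where they are.

Things in the scene. Friction and masses are not known exactly. Their poses are not given: they have to be found in the camera images.
- tube: Dark steel eyepiece tube, 48 outer diameter, 90 long, fixed on a grey cradle, sloping at 30 degrees to the table. Origin at the centre of its open lower end, 72 above the table; z runs up the bore axis, x is square to it and points down, y is level. The bore is 20 diameter over the upper 20 (z 70 to 90), 32 below. The cradle is all underneath: nothing stands above the tube or past its upper end.
- tube_exit (a point): Centre of the tube's lower end. Two spring-ball catches, 12.5 above it along the bore, hold the cell from both sides; driving the cell past them takes some 4 to 15 N and the punch passes between them. The cell is clear of the tube only once the punch's tip has come out of this end; 5 to 10 beyond is enough.
- tube_mouth (a point): Centre of the tube's upper opening (bore 20 diameter), at z = 90 of the tube and 117 above the table; where the punch goes in.
- tray: Grey catch tray fixed in front of the tube's lower end, 115 x 116 outside, 32 high, walls and floor 4 thick, felt-lined. Origin at the centre of its underside on the table, z up; x points level along the tube towards the side of its upper end.
- cell_center (a point): Centre of the brass lens cell, a plain cylinder 29 diameter and 28 long, about 40 g, its z axis along its length. At the start it is seated in the lower bore against the catches, its upper face about 48 mm from the tube's lower end.
- rest: Punch rest, fixed: wooden base 150 x 150 x 6 with upward-opening 90-degree V notches of aluminium, each 6 thick, at x = -60 (shafts) and +60 (handles), places at y = -40 and +40. Origin at the centre of its underside on the table, z up. A punch lying in its notches is level along x, axis 75 above the table, tip to -x, handle centre at x = +30, y = -40 or +40.
- punch_grip (a point): Centre of the handle of the slim punch: aluminium handle 22 diameter, 80 long (40 either way of this point), white nylon shaft 12 diameter, 120 long, with a slightly tapered end. Punch axis = x of this point; the tip points to -x. About 140 g, it balances some 15 mm from this point towards the tip.
- punch_tip (a point): Tip of the slim punch, 160 from the handle's centre.
- wide_punch_grip (a point): Centre of the handle of the wide-headed punch that lies in the other place of the rest: the same handle and shaft, but with a 26 diameter, 30 long head at its tip, too big for the bore. A bystander.
- cleaner: Clear upright spray-fluid bottle, 38 diameter, 160 tall; a bystander. Origin at the centre of its underside.
- tin: Round aluminium screw tin, 52 diameter, 30 tall; a bystander. Origin at the centre of its underside.
- calliper_box: Flat black gauge box 90 x 50 x 22; a bystander. Origin at the centre of its underside.
- specs_a: Black spectacle frame standing open on the table, 136 wide, 135 deep, 42 tall; a bystander. Origin at the centre of its underside.
- specs_b: The same frame in gold-coloured wire; a bystander. Origin at the centre of its underside.
- driver: Screwdriver lying on the table, 150 long; a bystander. Origin at the centre of its underside.
- case: Grey soft-edged spectacle case 60 x 155 x 42; a bystander. Origin at the centre of its underside.
- phone: Black phone lying flat, 150 x 72 x 9; a bystander. Origin at the centre of its underside.
Not all that is in view belongs to the job. Of the things that look like the rest, the larger one is meant.

How it is judged:
On the way, in this order (a step that is already met when the one before it is completed fails the run):
1. the slim punch's tip is in the tube's bore, at least 20 mm deep (z of punch_tip in the frame of tube between 0 and 0.07 m and x of punch_tip in the frame of tube between -0.012 and 0.012 m and y of punch_tip in the frame of tube between -0.012 and 0.012 m), for 0.1 s.
2. the lens cell has left the tube's lower end (z of cell_center in the frame of tube below -0.008 m).
At the end, for the whole second after the job is handed in: The lens cell rests in the catch tray, its centre below 32 mm. The slim punch rests, released, in a pair of the rest's notches, tip to -x: handle centre and tip within 6 and 8 mm of 75 mm height and 7 and 9 mm of the notch line, handle centre within 25 mm of its place along it (x of cell_center in the frame of tray between -0.054 and 0.054 m and y of cell_center in the frame of tray between -0.055 and 0.055 m and z of cell_center in the frame of tray between 0 and 0.032 m and z of punch_grip in the frame of rest between 0.069 and 0.081 m and z of punch_tip in the frame of rest between 0.067 and 0.083 m and x of punch_grip in the frame of rest between 0.005 and 0.055 m and ((y of punch_grip in the frame of rest between -0.047 and -0.033 m and y of punch_tip in the frame of rest between -0.049 and -0.031 m) or (y of punch_grip in the frame of rest between 0.033 and 0.047 m and y of punch_tip in the frame of rest between 0.031 and 0.049 m)) and linear speed of each of punch, cell below 0.02 m/s and contact force between punch and rest above 0.2 N and contact force between the fingers and punch below 0.1 N); the robot touches nothing.
It fails at once if the wide punch is moved more than 15 mm (distance of wide_punch_grip from where it was at the start of the episode above 0.015 m).
It fails at once if another thing on the bench is moved more than 20 mm (distance of any of cleaner, tin, calliper_box, specs_a, specs_b, driver, case, phone from where it was at the start of the episode above 0.02 m).
It also fails if it takes over 54 s, if anything falls off the work surface, if the arm or the gripper's body presses on something with over 40 N, if the wrist force passes 120 N, or if a joint passes its speed limit or range.

## Working session

There is one attempt and no reset: what is moved stays moved. The work goes in short steps, Python scripts to look and compute and a shell command to move; the robot and the scene stay as the last step left them, time stands still between calls to the robot, and variables do not carry over. Pictures are saved under pics/ and viewed, and the job is handed in when it is done.

```bash
mkdir -p pics; ls; cat > h.py <<'E'
import numpy as np,cv2
from cell import readout,cams,robot
def grab(name,fn=None):
    s=readout.observe(); im=cams.get_image(name)
    if fn: cv2.imwrite('pics/'+fn,cv2.cvtColor(im['pixels'],cv2.COLOR_RGB2BGR))
    return s,im
E
python3 - <<'E'
from h import *
import pickle
for n in ['scene','top','wrist']:
    s,im=grab(n,n+'0.png'); pickle.dump((s,im),open(n+'0.pkl','wb'))
    print(n,im['fx'],im['cx'],im['cy'],im['D'],im.get('extrinsics',im.get('mount')))
print(s)
E
```

```text
pics
scene 493.3170832741707 330.2268033280579 253.07939409390818 [0.00473535 0.         0.         0.         0.        ] [[ 0.73446873 -0.47677711  0.48294853  0.96192002]
 [ 0.67845744  0.53247639 -0.50612685 -0.55620839]
 [-0.015849    0.69939437  0.71456023  0.87962234]
 [ 0.          0.          0.          1.        ]]
top 553.5999359031695 309.7646651938689 238.62539253460938 [-0.15453591  0.          0.          0.          0.        ] [[ 0.02571956  0.99210125 -0.12277468  0.2483681 ]
 [-0.99958929  0.02396996 -0.01570654 -0.02690967]
 [-0.01263958  0.12312822  0.99231028  1.52224137]
 [ 0.          0.          0.          1.        ]]
wrist 366.667966666374 320.9776231092462 236.7743109700002 [0.01456996 0.         0.         0.         0.        ] [[-1.08237851e-03  2.77800274e-01 -9.60638244e-01 -1.43755111e-01]
 [ 4.69770779e-04  9.60638842e-01  2.77799918e-01  7.00836127e-02]
 [ 9.99999304e-01 -1.50595115e-04 -1.17027729e-03  5.17845889e-04]
 [ 0.00000000e+00  0.00000000e+00  0.00000000e+00  1.00000000e+00]]
{'clock': 0.1, 'joint_pos': array([-1.01036603e+00,  3.85481047e-01,  6.78334280e-03, -4.22129566e-04,
       -1.19398105e+00, -2.58566002e-01]), 'joint_vel': array([-0.00095141, -0.00222976,  0.00208735,  0.00155029, -0.00067037,
       -0.00129885]), 'joint_efforts': array([-6.85632094e-04, -3.93319345e+01,  1.88928115e+01,  4.19803128e+00,
       -2.62852685e-03,  1.10047694e-05]), 'eef_pos': array([ 0.18565941, -0.59625837,  0.23034019]), 'orientation': array([[-6.68121772e-04, -9.54830136e-01, -2.97151417e-01],
       [ 1.80308340e-03, -2.97152151e-01,  9.54828439e-01],
       [-9.99998151e-01,  1.02152881e-04,  1.92017219e-03]]), 'force': array([-0.17751554,  0.13390371, -0.45317153]), 'moment': array([ 0.01595798,  0.00992847, -0.02319307]), 'width': 0.08578870442325184}
```

View pics/scene0.png

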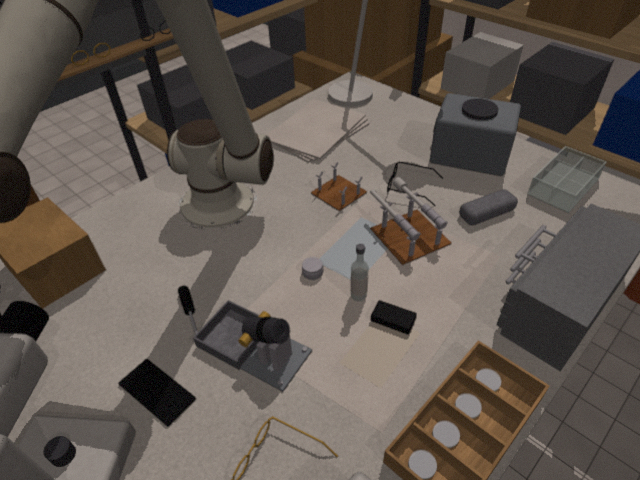

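View pics/top0.png

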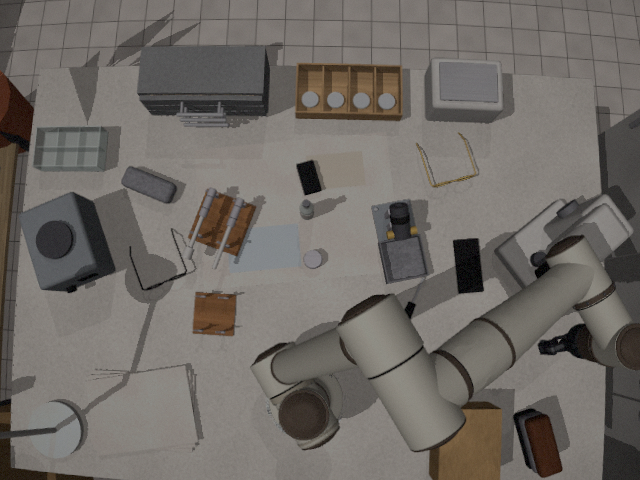

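View pics/wrist0.png

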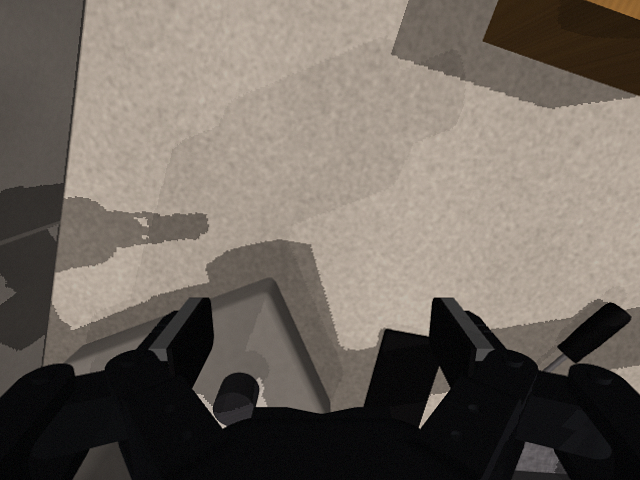

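The scene shows a larger rest with two punches at scene (410,235), top (226,222). A smaller empty rest is at scene (340,192), top (215,313). The tube is at top (400,215), with its tray at (403,258). I'll enlarge crops next.

```bash
python3 - <<'E'
import cv2
a=cv2.imread('pics/scene0.png');b=cv2.imread('pics/top0.png')
def c(im,x0,y0,x1,y1,s,f): cv2.imwrite('pics/'+f,cv2.resize(im[y0:y1,x0:x1],None,fx=s,fy=s,interpolation=cv2.INTER_CUBIC))
c(a,355,165,465,275,5.4,'c1.png');c(b,175,175,275,270,6,'c2.png');c(a,185,285,325,395,5,'c3.png');c(b,360,190,440,290,6,'c4.png')
E
```

```text
(no output)
```

View pics/c1.png

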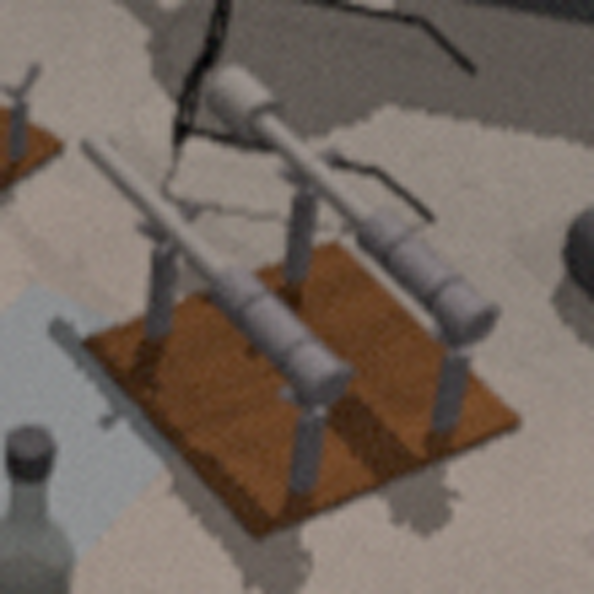

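View pics/c2.png

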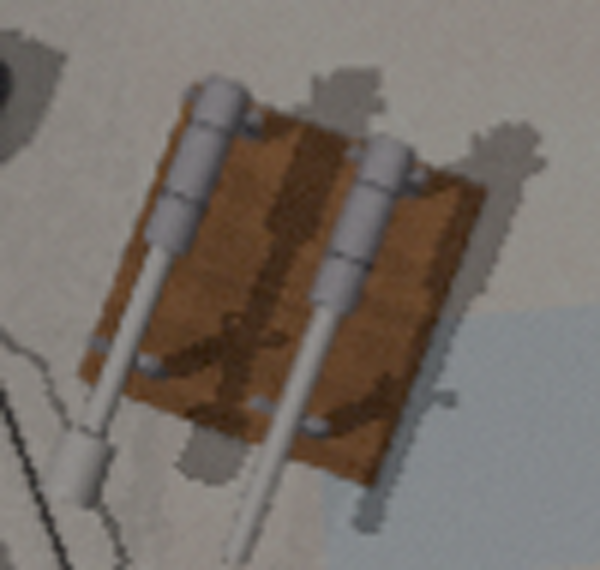

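View pics/c3.png

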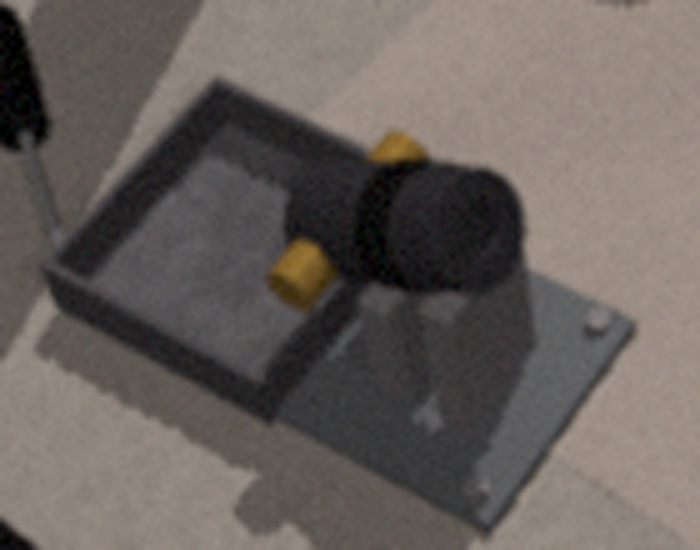

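View pics/c4.png

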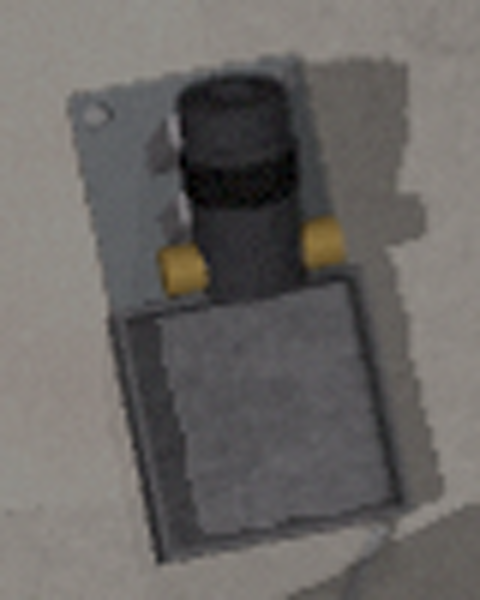

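Candidates for the slim punch:
- **Slim one:** the plain shaft on the larger rest, top (215–240, 200–268), scene tip (372,191) and handle (409,230).
- **Wide one:** its neighbour with the thick head, top (188–212, 190–258), scene head (399,182).
- **Smaller rest:** empty, at top (215,313).

The crop confirms the plain one, which lies in the place at y=-40. Next I'll fit the poses.

```bash
cat >> h.py <<'E'
import pickle
from scipy.optimize import least_squares
def proj(im,P,T=None):
    T=im['extrinsics'] if T is None else T
    P=np.atleast_2d(np.asarray(P,float)); c=(P-T[:3,3])@T[:3,:3]
    c=c*[1,-1,-1]
    K=np.array([[im['fx'],0,im['cx']],[0,im['fy'],im['cy']],[0,0,1]])
    return cv2.projectPoints(c.reshape(-1,1,3),np.zeros(3),np.zeros(3),K,np.array(im['D'],float))[0].reshape(-1,2)
def Rz(a): return np.array([[np.cos(a),-np.sin(a),0],[np.sin(a),np.cos(a),0],[0,0,1]])
def fit2d(obs,x0):
    # obs: list of (im,T,local pts,pix); pose x,y,yaw
    def f(p): return np.concatenate([(proj(im,L@Rz(p[2]).T+[p[0],p[1],0],T)-px).ravel() for im,T,L,px in obs])
    r=least_squares(f,x0,loss='soft_l1'); return r.x,f(r.x).reshape(-1,2)
def wristT(s,im):
    T=np.eye(4);T[:3,:3]=s['orientation'];T[:3,3]=s['eef_pos'];return T@im['mount']
E
python3 - <<'E'
from h import *
np.set_printoptions(precision=4,suppress=True)
_,S=pickle.load(open('scene0.pkl','rb'));_,T=pickle.load(open('top0.pkl','rb'))
A=np.array
t=lambda p,o,s:A(p,float)/s+A(o)
m=.001
Lr_t=A([[75,-75,6],[-75,-75,6],[-75,75,6],[-130,-40,75],[70,-40,75]])*m
pt=t([[485,187],[375,487],[80,378],[238,558],[390,150]],(175,175),6)
Lr_s=A([[-75,-75,6],[75,-75,6],[75,75,6],[-75,75,6],[-130,-40,75],[70,-40,75]])*m
ps=t([[85,343],[260,536],[520,420],[335,240],[90,145],[328,385]],(355,165),5.4)
x,r=fit2d([(T,None,Lr_t,pt),(S,None,Lr_s,ps)],[.5,.2,-.3]);print('rest',x,np.degrees(x[2]));print(r)
# tray: outer corners z=32
Lt=A([[-57.5,58,32],[-57.5,-58,32],[57.5,58,32]])*m
pt=t([[160,560],[408,507],[112,315]],(360,190),6)
Ls=A([[-57.5,58,32],[-57.5,-58,32],[57.5,-58,32]])*m
ps=t([[218,80],[45,268],[272,397]],(185,285),5)
x,r=fit2d([(T,None,Lt,pt),(S,None,Ls,ps)],[.4,-.2,0]);print('tray',x,np.degrees(x[2]));print(r)
# mouth: triangulate outer rim centre
def f(p): return np.concatenate([(proj(T,p)-t([240,95],(360,190),6)).ravel(),(proj(S,p)-t([470,227],(185,285),5)).ravel()])
q=least_squares(f,[.5,-.2,.117]);print('mouth',q.x,q.fun)
E
```

```text
rest [ 0.4791  0.2448 -0.3161] -18.110629502956574
[[-0.076  -1.2444]
 [-0.4959 -0.786 ]
 [-1.2416 -0.5918]
 [-0.9602  0.076 ]
 [ 0.0757 -2.3352]
 [-1.8524 -0.5122]
 [-1.0064  0.2174]
 [ 0.0432 -0.0934]
 [-1.1352 -0.3658]
 [-1.6309 -0.4543]
 [ 0.0826  1.2859]]
tray [ 0.389  -0.2564  0.2346] 13.43914442377365
[[-0.0043 -1.1479]
 [ 0.2271 -1.4131]
 [-1.3889 -1.7839]
 [-0.6086 -0.8039]
 [-0.548   0.1654]
 [-1.0263 -2.3873]]
mouth [ 0.5142 -0.2326  0.1211] [-0.913  -0.6945 -0.818   0.1186]
```

```bash
python3 -m jog '{"offset":[[0,-0.0385,0.0471],[0,-0.0385,0.0471],[0,-0.0385,0.0471],[0,-0.0385,0.0471],[0,-0.0385,0.0471]],"turn":[0,0,0,0,0],"fingers":[1,1,1,1,1]}' 20
python3 -m jog '{"offset":[[0,-0.0385,0.0471],[0,-0.0385,0.0471],[0,-0.0385,0.0471],[0,-0.0385,0.0471],[0,-0.0385,0.0471]],"turn":[0,0,0,0,0],"fingers":[1,1,1,1,1]}'
python3 -m jog '{"offset":[[0,-0.0385,0.0471],[0,-0.0385,0.0471],[0,-0.0385,0.0471],[0,-0.0385,0.0471]],"turn":[0,0,0,0],"fingers":[1,1,1,1]}'
python3 -m jog '{"offset":[[0,0,0],[0,0,0],[0,0,0],[0,0,0],[0,0,0]],"turn":[8.9,8.9,8.8,8.8,0],"fingers":[1,1,1,1,1]}'
python3 - <<'E'
from h import *
s,im=grab('wrist','w1.png');pickle.dump((s,im),open('w1.pkl','wb'))
E
```

```text
clock: 0.78
eef_pos: [0.2998, -0.3129, 0.2312]
orientation: [[0.0, -0.955, -0.297], [-0.0, -0.297, 0.955], [-1.0, -0.0, -0.0]]
force: [1.3, 0.6, -0.6]
width: 0.086
clock: 1.4
eef_pos: [0.4136, -0.0306, 0.2315]
orientation: [[0.001, -0.955, -0.298], [0.0, -0.298, 0.955], [-1.0, -0.001, -0.0]]
force: [0.5, -1.0, 0.2]
width: 0.0855
clock: 1.9
eef_pos: [0.5047, 0.1951, 0.2312]
orientation: [[-0.0, -0.955, -0.298], [-0.0, -0.298, 0.955], [-1.0, 0.0, -0.0]]
force: [0.6, -0.8, 0.3]
width: 0.0852
clock: 2.52
eef_pos: [0.5042, 0.193, 0.231]
orientation: [[-0.001, -0.951, 0.309], [-0.0, 0.309, 0.951], [-1.0, 0.0, -0.0]]
force: [-1.1, 1.2, 0.2]
width: 0.0852
```

View pics/w1.png

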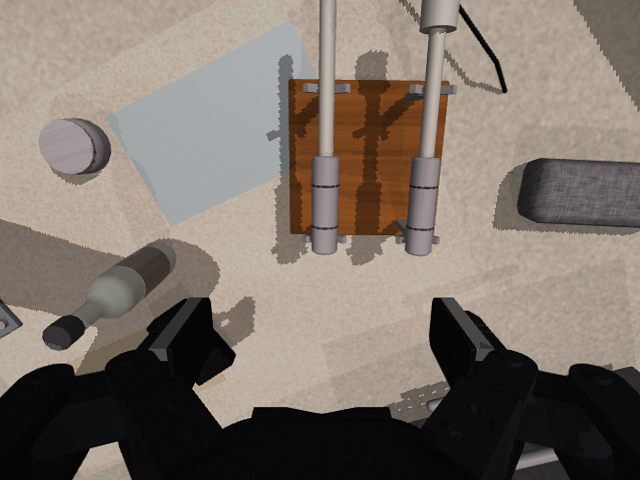

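The wrist view shows the slim punch centred on the column around 326, handle front at (327,157) and rear end at (324,250). The wide punch is to the right, and the rest's left corners are at (290,80) and (291,234). I'll refine the rest pose from this.

```bash
python3 - <<'E'
from h import *
np.set_printoptions(precision=4,suppress=True)
s,im=pickle.load(open('w1.pkl','rb'));A=np.array
T=wristT(s,im)
L=A([[-10,-40,75],[68,-40,75],[-10,40,75],[68,40,75],[-75,-75,6],[75,-75,6]])*.001
px=A([[326.5,157],[324.5,248],[425,157],[419.5,248],[290,80],[291,234]],float)
x,r=fit2d([(im,T,L,px)],[.479,.245,-.316]);print(x,np.degrees(x[2]));print(r)
R=Rz(x[2])
for gx in(30,36):
  g=R@A([gx,-40,75])*.001+[x[0],x[1],0];print(gx,g)
  d=(g-[0,0,.019])-s['eef_pos'];print('tool',s['orientation'].T@d)
z=s['orientation'][:,2];print('jaw err',np.degrees(np.arctan2(z[1],z[0])-x[2])-90)
E
```

```text
[ 0.4792  0.2486 -0.3218] -18.43703925230375
[[-0.0746 -1.0216]
 [ 0.8249  0.8138]
 [ 1.5367 -0.3013]
 [-1.0045  1.5365]
 [-1.4358 -0.8346]
 [ 0.0116  0.5661]]
30 [0.495  0.2012 0.075 ]
tool [0.175  0.0112 0.005 ]
36 [0.5007 0.1993 0.075 ]
tool [0.175  0.0052 0.005 ]
jaw err 0.42945685581442206
```

```bash
python3 -m jog '{"offset":[[0.04,0.005,0.005],[0.05,0,0],[0.04,0,0],[0.025,0,0],[0.015,0,0]],"turn":[0.4,0,0,0,0],"fingers":[0.6,0.6,0.6,0.6,0.6]}'
python3 - <<'E'
from h import *
s,im=grab('wrist','w2.png');pickle.dump((s,im),open('w2.pkl','wb'))
E
```

```text
clock: 3.2
eef_pos: [0.5008, 0.1991, 0.0599]
orientation: [[-0.002, -0.949, 0.316], [-0.001, 0.316, 0.949], [-1.0, 0.001, -0.002]]
force: [0.4, -0.4, -0.4]
width: 0.051
```

View pics/w2.png

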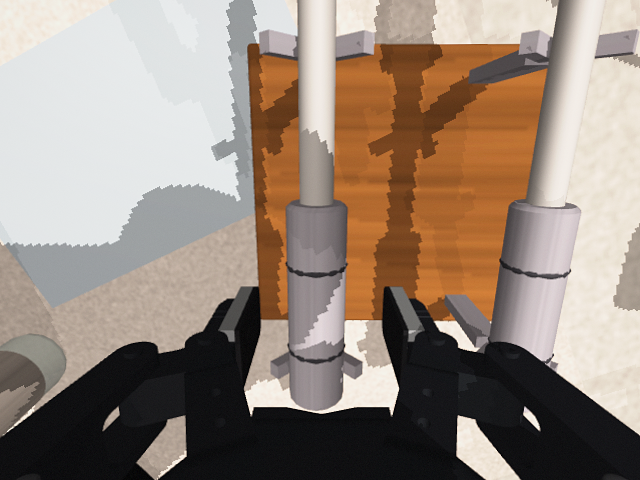

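The slim handle lies between the open pads, with its axis at column 317 and the jaw middle at about 322. I'll close at 20 N.

```bash
python3 -m jog '{"offset":[[0,0,0],[0,0,0],[0,0,0],[0,0,0]],"turn":[0,0,0,0],"fingers":[0,0,0,0]}' 20
python3 -m jog '{"offset":[[-0.01,0,0],[-0.03,0,0],[-0.05,0,0],[-0.05,0,0],[0,0,0]],"turn":[0,0,0,0,0],"fingers":[0,0,0,0,0]}'
python3 - <<'E'
from h import *
grab('wrist','w3.png');s,im=grab('scene','s3.png');pickle.dump((s,im),open('s3.pkl','wb'))
i=cv2.imread('pics/s3.png')[80:300,250:520];cv2.imwrite('pics/s3c.png',cv2.resize(i,None,fx=2.7,fy=2.7))
E
```

```text
clock: 3.75
eef_pos: [0.5006, 0.1974, 0.0624]
orientation: [[-0.002, -0.948, 0.317], [-0.003, 0.317, 0.948], [-1.0, 0.001, -0.003]]
force: [-0.6, -5.4, 2.0]
width: 0.0214
clock: 4.38
eef_pos: [0.5039, 0.2014, 0.2076]
orientation: [[0.011, -0.949, 0.316], [0.008, 0.316, 0.949], [-1.0, -0.008, 0.011]]
force: [0.3, 0.5, -3.2]
width: 0.0213
```

View pics/w3.png

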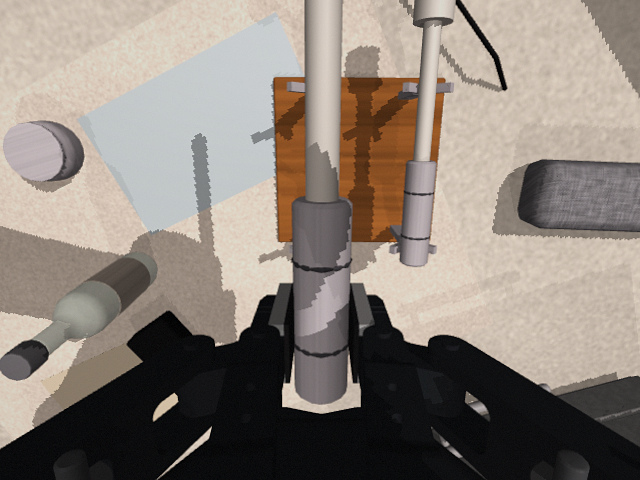

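View pics/s3c.png

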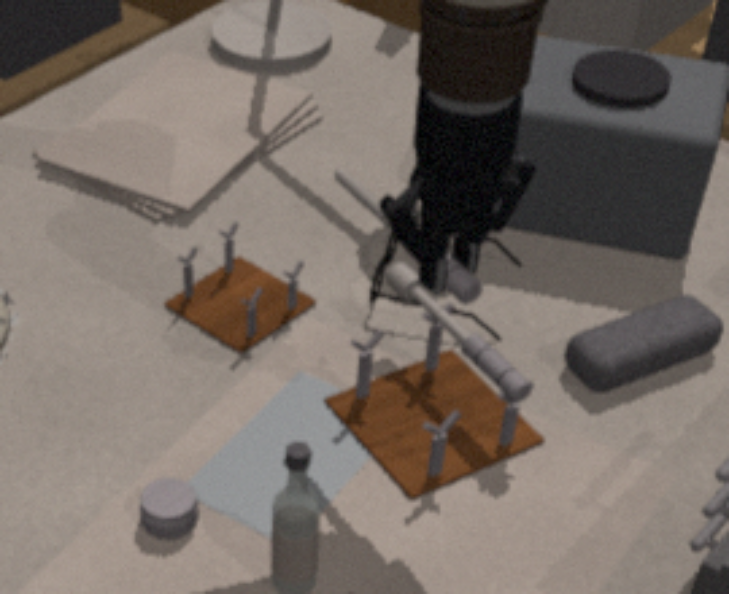

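Gripped and lifted; the punch is still level. I'll carry it beside the tube, with a lateral offset so the wrist camera sees the mouth.

```bash
python3 -m jog '{"offset":[[-0.02,-0.026,-0.045],[-0.03,-0.026,-0.045],[0,-0.026,-0.045],[0,-0.026,-0.045],[0,-0.026,-0.045]],"turn":[0,0,0,0,0],"fingers":[0,0,0,0,0]}'
python3 -m jog '{"offset":[[0,-0.026,-0.045],[0,-0.026,-0.045],[0,0,0],[0,0,0],[0,0,0]],"turn":[0,0,-10.6,-10.6,-10.6],"fingers":[0,0,0,0,0]}'
python3 -m jog '{"offset":[[0,0,0]],"turn":[0],"fingers":[0]}'
python3 - <<'E'
from h import *
s,im=grab('wrist','w4.png');pickle.dump((s,im),open('w4.pkl','wb'));s,im=grab('scene','s4.png');pickle.dump((s,im),open('s4.pkl','wb'))
E
```

```text
clock: 5.1
eef_pos: [0.5525, -0.0567, 0.2498]
orientation: [[-0.003, -0.948, 0.317], [0.0, 0.317, 0.948], [-1.0, 0.003, -0.001]]
force: [0.4, 0.3, -1.7]
width: 0.0212
clock: 5.72
eef_pos: [0.573, -0.1571, 0.2492]
orientation: [[-0.004, -0.972, -0.235], [0.001, -0.235, 0.972], [-1.0, 0.003, 0.002]]
force: [0.3, -0.5, -1.8]
width: 0.0213
clock: 5.85
eef_pos: [0.5732, -0.1569, 0.2496]
orientation: [[-0.003, -0.974, -0.228], [0.001, -0.228, 0.974], [-1.0, 0.003, 0.001]]
force: [-0.3, 0.3, -1.6]
width: 0.0207
```

View pics/w4.png

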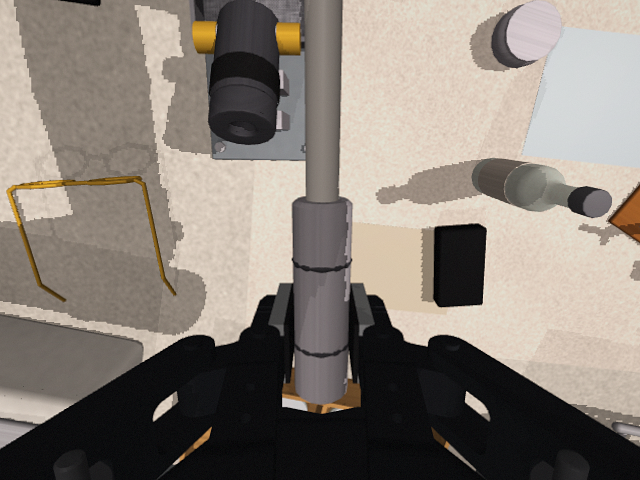

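View pics/s4.png

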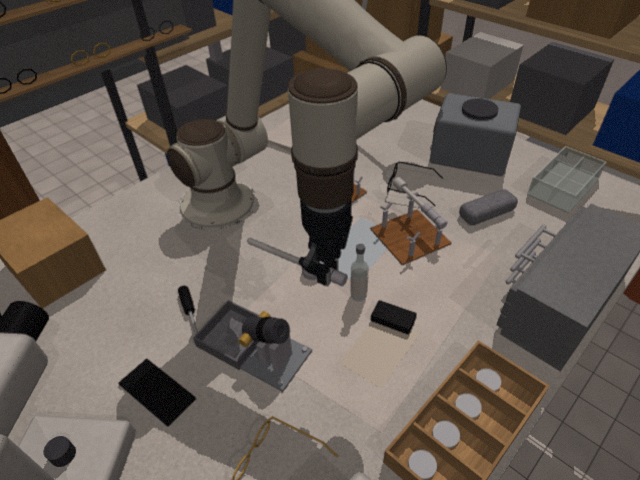

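```bash
python3 - <<'E'
import cv2
i=cv2.imread('pics/w4.png')[0:170,180:320];i=cv2.convertScaleAbs(i,alpha=1.6,beta=20);cv2.imwrite('pics/w4c.png',cv2.resize(i,None,fx=3.5,fy=3.5,interpolation=cv2.INTER_CUBIC))
E
```

```text
(no output)
```

View pics/w4c.png

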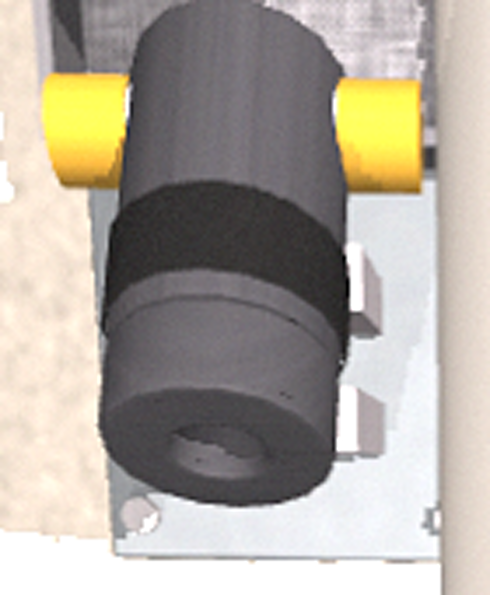

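```bash
cat >> h.py <<'E'
def tubeR(yaw):
    c,s=np.cos(yaw),np.sin(yaw);h=np.sqrt(3)/2
    z=np.array([h*c,h*s,.5]);x=np.array([.5*c,.5*s,-h]);y=np.cross(z,x)
    return np.stack([x,y,z],1)
E
python3 - <<'E'
from h import *
np.set_printoptions(precision=4,suppress=True)
A=np.array
s,im=pickle.load(open('w4.pkl','rb'));T=wristT(s,im)
C=lambda p:A(p,float)/3.5+[180,0]
px=C([[219,449],[45,128],[421,135]])
def tub(p):
    R=tubeR(p[2]);m=A([p[0],p[1],.117]);o=m-.09*R[:,2];return R,m,o
def f(p):
    R,m,o=tub(p);P=[m,o+R@A([0,p[3],.0125]),o+R@A([0,-p[3],.0125])]
    q=proj(im,P,T)
    # left catch in image is world -y side?
    d1=(q-px)
    if np.linalg.norm(d1[1])>100: d1=q[[0,2,1]]-px
    return d1.ravel()
r=least_squares(f,[.514,-.2326,.2346,.045]);print(r.x,np.degrees(r.x[2]),r.fun)
R,m,o=tub(r.x);print('tube origin',o)
# check rims
for rad in(.010,.024):
  a=np.linspace(0,2*np.pi,72);P=[m+R@A([rad*np.cos(t),rad*np.sin(t),0]) for t in a]
  q=(proj(im,P,T)-[180,0])*3.5;print(rad,q.min(0),q.max(0))
_,S=pickle.load(open('scene0.pkl','rb'));_,Tp=pickle.load(open('top0.pkl','rb'))
print('scene c3',(proj(S,m)-[185,285])*5,'top c4',(proj(Tp,m)-[360,190])*6)
# tray-end consistency
o2=o; print((o2-[.389,-.2564,0]))
E
```

```text
[ 0.5158 -0.228   0.2263  0.0413] 12.966929709528397 [-0.7543  0.009   0.3952  0.566   0.4072 -0.5746]
tube origin [ 0.4398 -0.2455  0.072 ]
0.01 [166.3553 422.3158] [265.616  473.8579]
0.024 [ 94.5    381.2778] [333.5825 505.7882]
scene c3 [[478.7835 228.8291]] top c4 [[222.4757  88.6911]]
[0.0508 0.0109 0.072 ]
```

The catches are at wrist (193,37) and (300,38), and the mouth centre at (242,128). The fit predicts the rims well. Next I'll check the punch's pose in the hand.

```bash
python3 - <<'E'
import cv2
i=cv2.imread('pics/s4.png')[220:300,230:370];cv2.imwrite('pics/s4c.png',cv2.resize(i,None,fx=5,fy=5,interpolation=cv2.INTER_CUBIC))
i=cv2.imread('pics/w4.png')[180:420,240:400];cv2.imwrite('pics/w4d.png',cv2.resize(i,None,fx=2.5,fy=2.5,interpolation=cv2.INTER_CUBIC))
E
```

```text
(no output)
```

View pics/s4c.png

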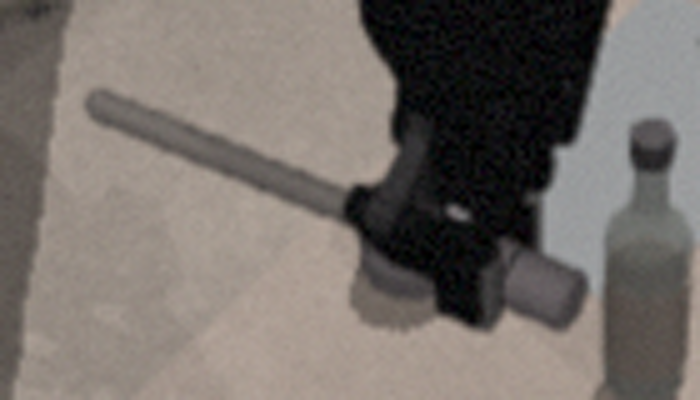

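View pics/w4d.png

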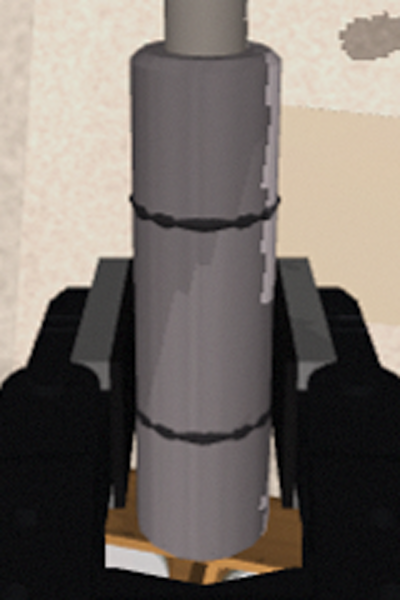

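```bash
python3 - <<'E'
from h import *
np.set_printoptions(precision=4,suppress=True)
A=np.array
s,im=pickle.load(open('w4.pkl','rb'));T=wristT(s,im);_,S=pickle.load(open('scene0.pkl','rb'))
O=s['orientation'];t=s['eef_pos']
def pts(p,loc): # loc: along axis to tip (e), lateral z, up
    e=O@A([np.sin(p[3]),np.cos(p[3]),0]); u=O@A([-np.cos(p[3]),np.sin(p[3]),0])
    c=t+O@A([p[0],p[1],p[2]])
    return A([c+l[0]*e+l[1]*O[:,2]+l[2]*u for l in loc])*1.0
W=A([[.040,-.011,0],[.040,.011,0],[.040,0,.011],[-.040,0,.011],[.045,-.006,0],[.045,.006,0]])
pw=A([[292.8,207],[351.2,207],[322,199],[321,403],[306,195],[340,195]])
def f(p): 
    a=(proj(im,pts(p,W),T)-pw); a[4:,1]=0
    return a.ravel()
r=least_squares(f,[-.02,.006,0,0],loss='soft_l1');print('wrist only',r.x,np.degrees(r.x[3]));print(f(r.x).reshape(-1,2))
def g(p):
    return (proj(S,pts(p,[[.16,0,0],[-.04,0,0]]))-[[248.4,240.6],[344.4,281]]).ravel()
print('scene resid',g(r.x))
r2=least_squares(lambda p:np.r_[g([p[0],r.x[1],p[1],p[2]])],[-.02,0,0]);print(r2.x,np.degrees(r2.x[2]),r2.fun)
E
```

```text
wrist only [-0.0054  0.0021  0.0011  0.0317] 1.8189339594770384
[[ 0.7231 -0.8925]
 [-0.825  -0.8777]
 [ 0.0616 12.2225]
 [ 0.8366  0.2707]
 [ 0.323   0.    ]
 [-2.3932  0.    ]]
scene resid [2.1071 4.6938 3.0532 2.2975]
[-0.018  -0.0047  0.0084] 0.47889558556842704 [-1.0455  0.2069  1.4623  0.0089]
```

The punch is level, with its handle centre about 18 mm behind the TCP and 6 mm towards the tip. The tool can only yaw, so the punch has to swing in the grip about the jaw axis, guided by the bore. I'll line up in front of the mouth, tip 15 mm out.

```bash
python3 -m jog '{"offset":[[0,-0.055,0],[0,-0.054,0],[0.03,0,-0.03],[0.04,0,-0.0264],[0.04,0,0]],"turn":[0.2,0,0,0,0],"fingers":[0,0,0,0,0]}'
python3 -m jog '{"offset":[[0.03,0,0],[0.01,0,0],[0,0,0]],"turn":[0,0,0],"fingers":[0,0,0]}'
cat > view.py <<'E'
from h import *
import sys
n=sys.argv[1]
s,S=grab('scene',f's{n}.png');pickle.dump((s,S),open(f's{n}.pkl','wb'))
s,W=grab('wrist',f'w{n}.png');pickle.dump((s,W),open(f'w{n}.pkl','wb'))
i=cv2.imread(f'pics/s{n}.png')[250:400,180:390];i=cv2.convertScaleAbs(i,alpha=1.4,beta=15);cv2.imwrite(f'pics/s{n}c.png',cv2.resize(i,None,fx=3.8,fy=3.8,interpolation=cv2.INTER_CUBIC))
m=np.array([.5158,-.228,.117]);u=np.array([.9745,.2244,0]);v=np.array([-.2244,.9745,0])
g=s['eef_pos']+s['orientation']@[-.018,0,0]-m
print('grip rel mouth: s %.4f lat %.4f h %.4f'%(g@u,g@v,g[2]+.117),s['force'],s['clock'])
for d in(.166,): print('level tip scene px',proj(S,s['eef_pos']+s['orientation']@[-.018,d,0]),'mouth px',proj(S,m))
E
python3 view.py 5
```

```text
clock: 6.58
eef_pos: [0.6927, -0.1888, 0.139]
orientation: [[-0.001, -0.975, -0.222], [0.0, -0.222, 0.975], [-1.0, 0.001, 0.0]]
force: [1.1, -0.2, -2.3]
width: 0.0211
clock: 6.95
eef_pos: [0.6928, -0.1871, 0.101]
orientation: [[-0.001, -0.974, -0.226], [-0.0, -0.226, 0.974], [-1.0, 0.001, -0.0]]
force: [0.8, 0.5, 0.2]
width: 0.0212
grip rel mouth: s 0.1823 lat -0.0001 h 0.1204 [ 0.25336411  0.40306724 -0.98317622] 7.0
level tip scene px [[287.77532197 333.47903353]] mouth px [[280.75477097 330.78208494]]
```

View pics/s5c.png

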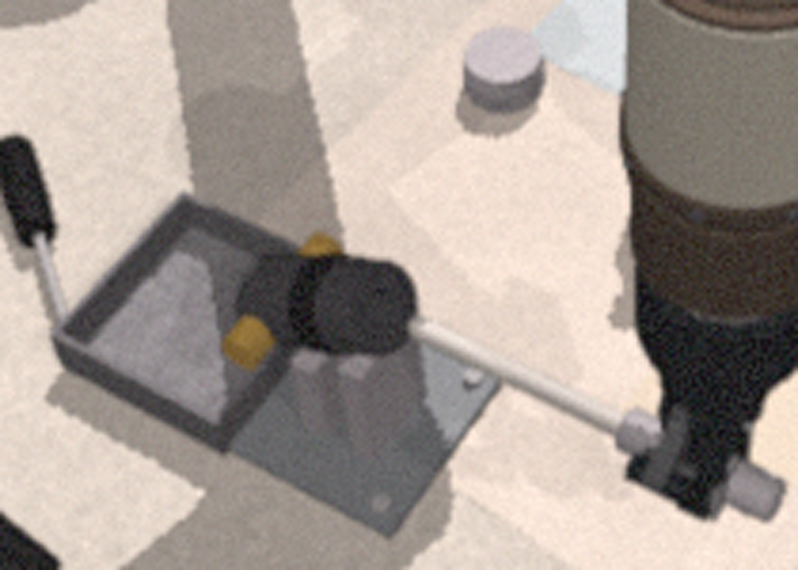

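View pics/w5.png

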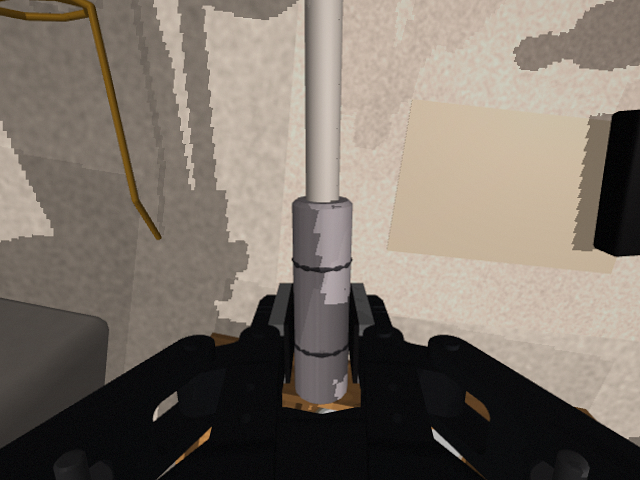

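```bash
cat > z.py <<'E'
import cv2,sys
n=sys.argv[1]
i=cv2.imread(f'pics/s{n}.png')[305:360,245:315];i=cv2.convertScaleAbs(i,alpha=2.2,beta=20);cv2.imwrite(f'pics/z{n}.png',cv2.resize(i,None,fx=10,fy=10,interpolation=cv2.INTER_CUBIC))
E
python3 z.py 5
```

```text
(no output)
```

View pics/z5.png

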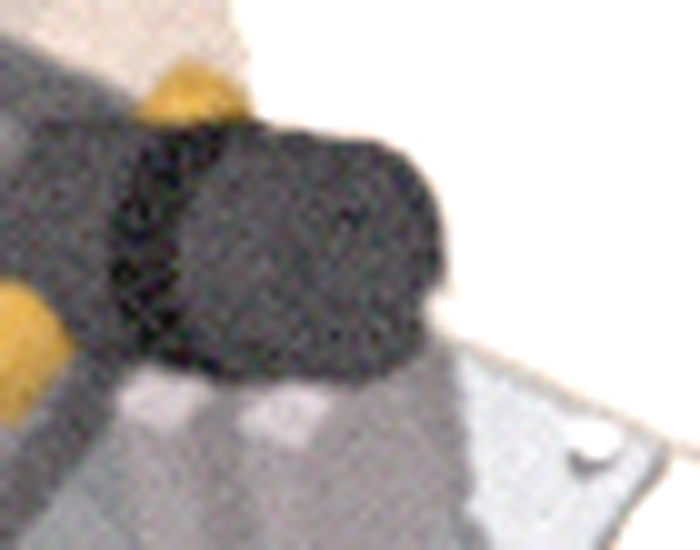

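```bash
cat > ov.py <<'E'
from h import *
import sys
n=sys.argv[1];dx,dy=map(float,sys.argv[2:4])
s,S=pickle.load(open(f's{n}.pkl','rb'));i=cv2.convertScaleAbs(cv2.imread(f'pics/s{n}.png')[290:370,230:330],alpha=1.8,beta=20)
i=cv2.resize(i,None,fx=7,fy=7,interpolation=cv2.INTER_CUBIC)
m=np.array([.5158,-.228,.117]);R=tubeR(.2263);a=np.linspace(0,2*np.pi,90)
def dr(P,c):
    q=((proj(S,P)+[dx,dy]-[230,290]+.5)*7).astype(np.int32);cv2.polylines(i,[q.reshape(-1,1,2)],True,c,1)
for r,z,c in((.01,0,(0,255,255)),(.024,0,(0,255,0)),(.024,-.09,(255,0,0))):
    dr([m+R@[r*np.cos(t),r*np.sin(t),z] for t in a],c)
O=s['orientation'];c=s['eef_pos']+O@[-.018,0.166,0]
dr([c+O@[.006*np.cos(t),0,.006*np.sin(t)] for t in a],(0,0,255))
c=s['eef_pos']+O@[-.018,0.046,0]
dr([c+O@[.006*np.cos(t),0,.006*np.sin(t)] for t in a],(0,0,255))
cv2.imwrite(f'pics/o{n}_{dx}.png',i)
E
python3 ov.py 5 0 0
```

```text
(no output)
```

View pics/o5_0.0.png

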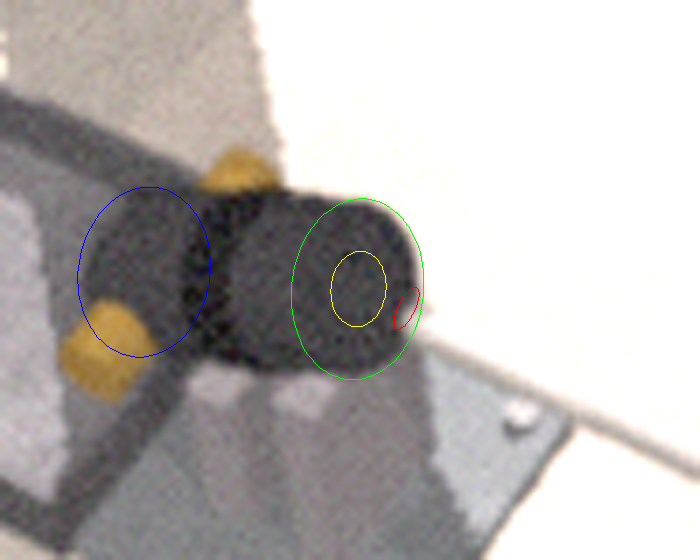

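The tip is at scene (288,335), at the mouth's level within 2–3 mm. I'll insert gently and watch the force.

```bash
python3 -m jog '{"offset":[[0,0.008,0],[0,0.006,0],[0,0.006,0],[0,0.004,0]],"turn":[0,0,0,0],"fingers":[0,0,0,0]}'; python3 view.py 6; python3 ov.py 6 -1 -0.8
```

```text
clock: 7.55
eef_pos: [0.6689, -0.1928, 0.1017]
orientation: [[0.0, -0.974, -0.226], [-0.0, -0.226, 0.974], [-1.0, -0.0, -0.0]]
force: [0.0, 0.4, -2.0]
width: 0.0211
grip rel mouth: s 0.1567 lat 0.0000 h 0.1196 [-0.53404752 -0.12465328 -1.59610614] 7.6
level tip scene px [[276.42388853 328.06222733]] mouth px [[280.75477097 330.78208494]]
```

View pics/o6_-1.0.png

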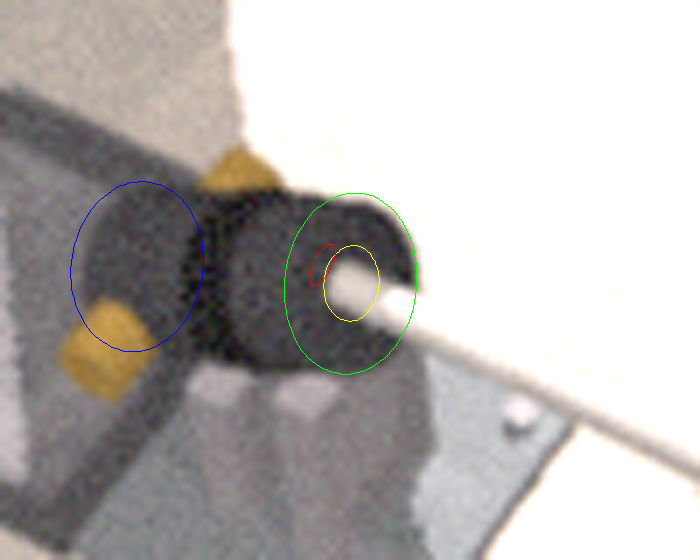

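The shaft enters the bore, ending at the far rim near o6 (332,270), with no contact force. Now I'll raise the handle on an arc while feeding, so the bore ceiling swings the punch.

```bash
python3 -m jog '{"offset":[[-0.007,0.001,0],[-0.006,0.001,0],[-0.008,0.002,0],[-0.007,0.002,0],[0,0,0]],"turn":[0,0,0,0,0],"fingers":[0,0,0,0,0]}'; python3 view.py 7
```

```text
clock: 8.28
eef_pos: [0.6638, -0.194, 0.1304]
orientation: [[0.002, -0.974, -0.227], [-0.0, -0.227, 0.974], [-1.0, -0.002, -0.001]]
force: [1.9, 0.1, -2.4]
width: 0.0209
grip rel mouth: s 0.1517 lat 0.0000 h 0.1478 [ 1.25453732 -0.12342524 -1.81502306] 8.325
level tip scene px [[272.7278551  318.03232114]] mouth px [[280.75477097 330.78208494]]
```

View pics/s7c.png

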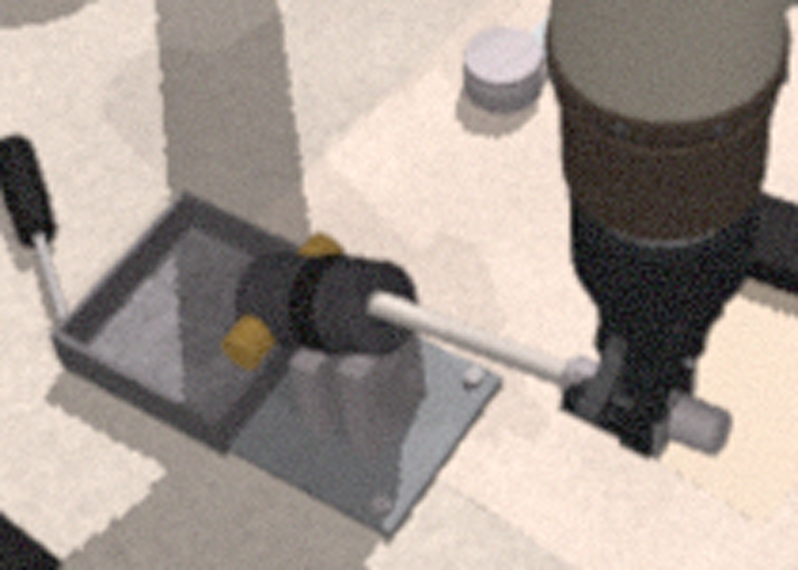

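The punch is swinging: image slope went from 0.47 to 0.37 with the tip held at the mouth, and the force is about 2 N. Continuing.

```bash
python3 -m jog '{"offset":[[-0.007,0.003,0],[-0.008,0.004,0],[-0.007,0.004,0],[-0.007,0.004,0],[0,0,0]],"turn":[0,0,0,0,0],"fingers":[0,0,0,0,0]}';python3 -m jog '{"offset":[[-0.007,0.005,0],[-0.006,0.005,0],[0,0,0]],"turn":[0,0,0],"fingers":[0,0,0]}'; python3 view.py 8
```

```text
clock: 9.0
eef_pos: [0.6486, -0.1976, 0.1593]
orientation: [[0.001, -0.974, -0.226], [-0.0, -0.226, 0.974], [-1.0, -0.001, -0.0]]
force: [1.2, -0.0, -2.7]
width: 0.0209
clock: 9.38
eef_pos: [0.6388, -0.1998, 0.1721]
orientation: [[0.0, -0.974, -0.226], [-0.0, -0.226, 0.974], [-1.0, -0.0, -0.0]]
force: [1.0, -0.4, -3.0]
width: 0.0206
grip rel mouth: s 0.1263 lat -0.0001 h 0.1897 [ 0.46561151  0.23573431 -2.01159651] 9.425
level tip scene px [[258.77119399 298.43021529]] mouth px [[280.75477097 330.78208494]]
```

View pics/s8c.png

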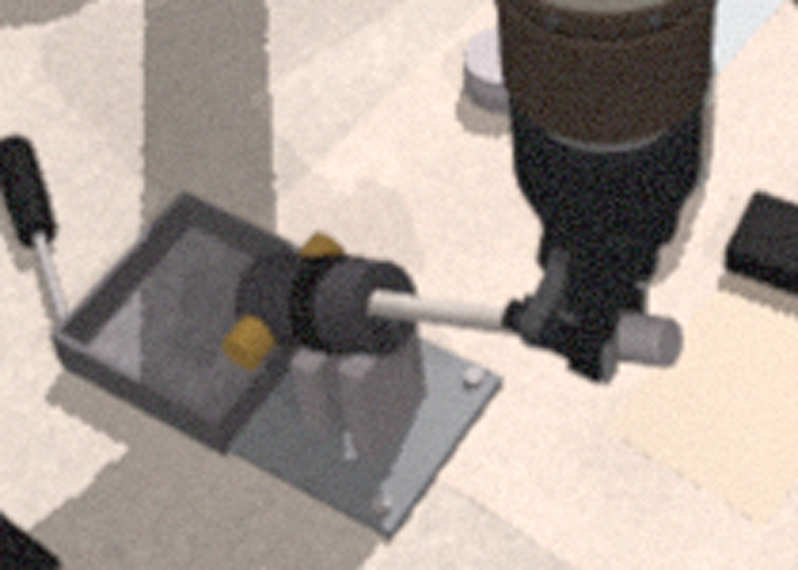

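View pics/w8.png

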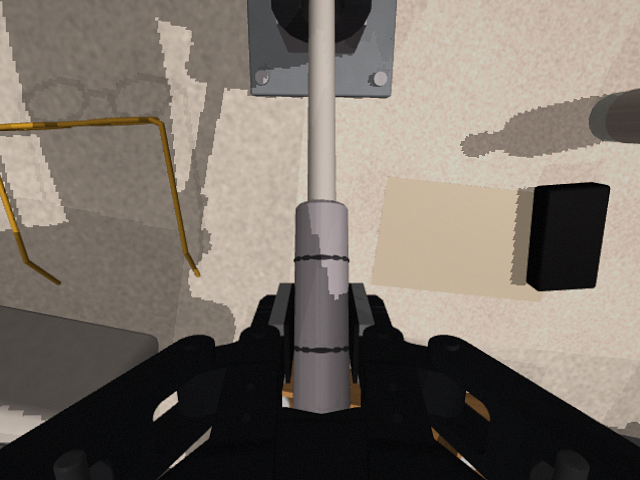

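It's aligned with the bore: scene slope is flat, and the wrist view has the shaft in line with the tube at column 322. I'll feed along the bore (30° down) to near the cell at 20 N, then grip harder.

```bash
python3 -m jog '{"offset":[[0.004,0.00693,0],[0.004,0.00693,0],[0.002,0.00346,0],[0,0,0]],"turn":[0,0,0,0],"fingers":[0,0,0,0]}';python3 -m jog '{"offset":[[0,0,0],[0.003,0.0052,0],[0.003,0.0052,0],[0.003,0.0052,0],[0,0,0]],"turn":[0,0,0,0,0],"fingers":[0,0,0,0,0]}' 60; python3 view.py 9
```

```text
clock: 9.98
eef_pos: [0.6219, -0.2036, 0.1613]
orientation: [[-0.0, -0.974, -0.226], [0.0, -0.226, 0.974], [-1.0, 0.0, 0.0]]
force: [0.6, 0.0, -2.2]
width: 0.0208
clock: 10.6
eef_pos: [0.6161, -0.2064, 0.158]
orientation: [[0.023, -0.973, -0.229], [-0.003, -0.229, 0.973], [-1.0, -0.022, -0.008]]
force: [13.0, 4.8, 5.4]
width: 0.0201
grip rel mouth: s 0.1020 lat -0.0013 h 0.1758 [12.44679322  4.59136586  5.4211891 ] 10.65
level tip scene px [[248.56631365 300.07044868]] mouth px [[280.75477097 330.78208494]]
```

View pics/s9c.png

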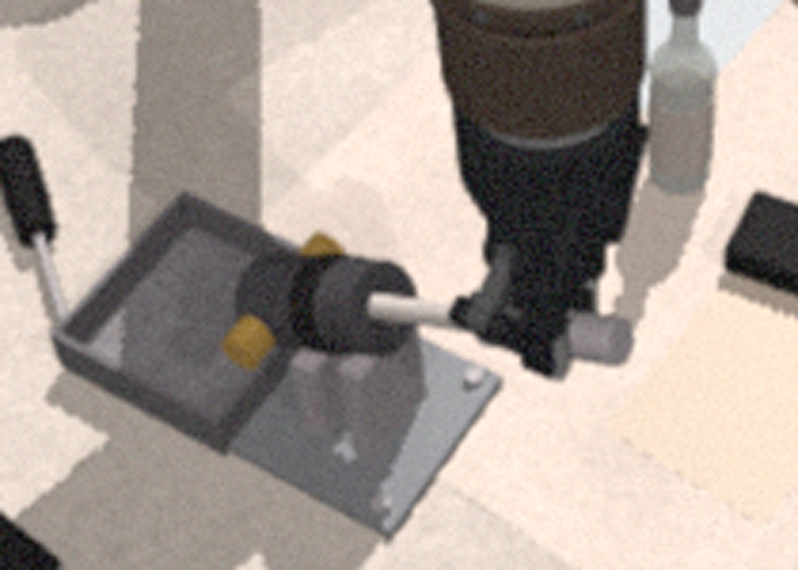

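View pics/w9.png

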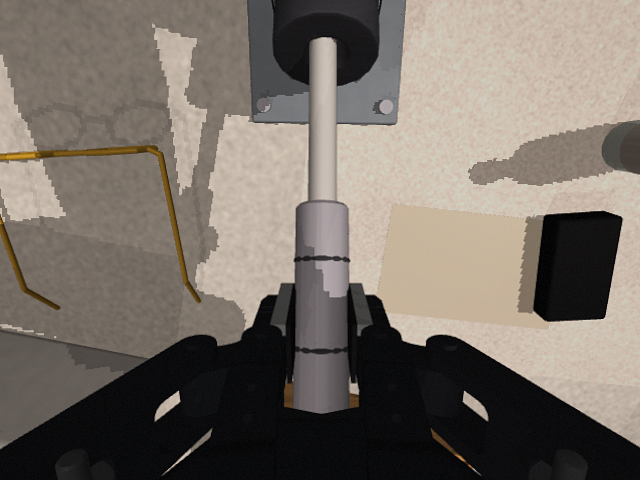

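The push force is about 14 N with the tip near z≈45, so it's against the cell as expected. Continuing the push.

```bash
python3 -m jog '{"offset":[[0.002,0.0035,0],[0.002,0.0035,0],[0.002,0.0035,0]],"turn":[0,0,0],"fingers":[0,0,0]}' 80; python3 view.py 10
```

```text
clock: 11.08
eef_pos: [0.6035, -0.2091, 0.1505]
orientation: [[0.017, -0.973, -0.229], [-0.002, -0.229, 0.974], [-1.0, -0.016, -0.006]]
force: [8.2, 2.8, 4.5]
width: 0.0197
grip rel mouth: s 0.0879 lat -0.0009 h 0.1679 [6.32972305 2.66017935 2.99357289] 11.125
level tip scene px [[243.09773817 299.18336447]] mouth px [[280.75477097 330.78208494]]
```

View pics/w10.png

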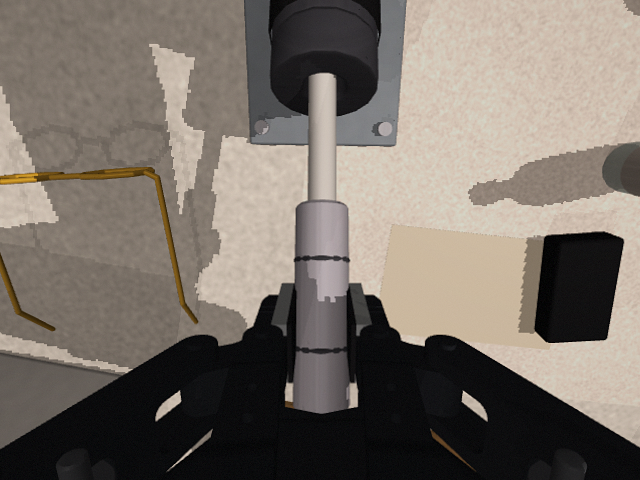

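```bash
python3 -m jog '{"offset":[[0.003,0.0052,0],[0.003,0.0052,0],[0.003,0.0052,0],[0.003,0.0052,0],[0.003,0.0052,0]],"turn":[0,0,0,0,0],"fingers":[0,0,0,0,0]}'; python3 -m jog '{"offset":[[0,0,0],[0,0,0]],"turn":[0,0],"fingers":[0,0]}'; python3 view.py 11
```

```text
clock: 11.8
eef_pos: [0.5703, -0.2155, 0.1304]
orientation: [[-0.002, -0.974, -0.226], [0.0, -0.226, 0.974], [-1.0, 0.002, 0.001]]
force: [0.0, -0.3, -2.5]
width: 0.019
clock: 12.05
eef_pos: [0.5715, -0.2155, 0.1312]
orientation: [[-0.0, -0.974, -0.226], [-0.0, -0.226, 0.974], [-1.0, 0.0, -0.0]]
force: [-1.8, -0.0, -1.1]
width: 0.0195
grip rel mouth: s 0.0573 lat -0.0003 h 0.1493 [-0.19695525  0.7020045  -1.0444914 ] 12.1
level tip scene px [[231.67186064 298.24939346]] mouth px [[280.75477097 330.78208494]]
```

View pics/s11c.png

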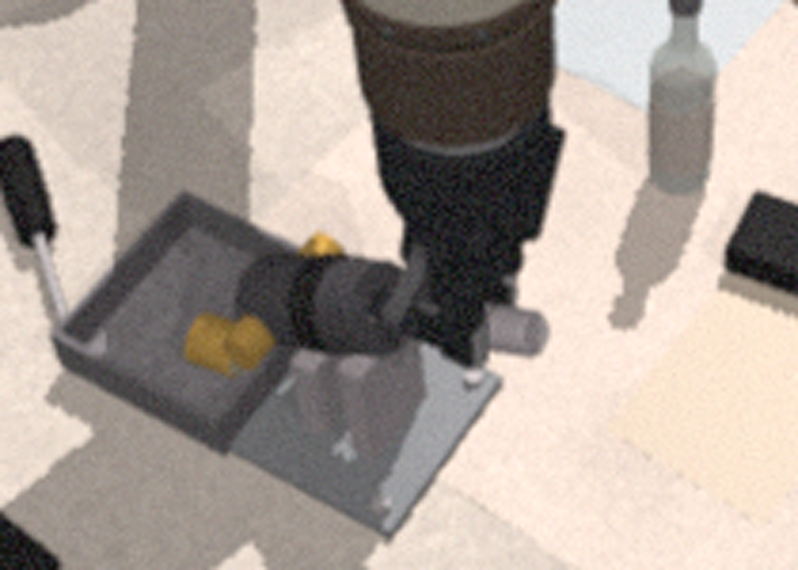

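View pics/w11.png

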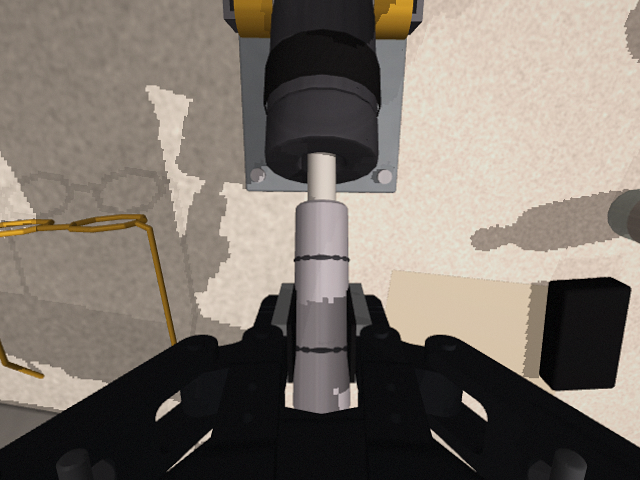

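The brass cell now shows in the tray, at crop (212,342). I'll withdraw along the bore.

```bash
python3 -m jog '{"offset":[[-0.005,-0.00866,0],[-0.01,-0.01732,0],[-0.015,-0.02598,0],[-0.015,-0.02598,0],[-0.015,-0.02598,0]],"turn":[0,0,0,0,0],"fingers":[0,0,0,0,0]}'; python3 -m jog '{"offset":[[-0.0125,-0.02165,0],[-0.03,0,0],[0,0,0]],"turn":[0,0,0],"fingers":[0,0,0]}'; python3 view.py 12
```

```text
clock: 12.78
eef_pos: [0.6742, -0.1914, 0.1921]
orientation: [[0.001, -0.974, -0.227], [-0.0, -0.227, 0.974], [-1.0, -0.001, -0.0]]
force: [0.5, -1.2, -1.7]
width: 0.0187
clock: 13.15
eef_pos: [0.6959, -0.1869, 0.2369]
orientation: [[0.007, -0.974, -0.227], [-0.001, -0.227, 0.974], [-1.0, -0.006, -0.003]]
force: [0.3, -0.6, -1.9]
width: 0.0193
grip rel mouth: s 0.1835 lat 0.0002 h 0.2528 [-0.61688107 -0.27268398 -2.07905312] 13.2
level tip scene px [[282.32978815 287.50032824]] mouth px [[280.75477097 330.78208494]]
```

View pics/s12c.png

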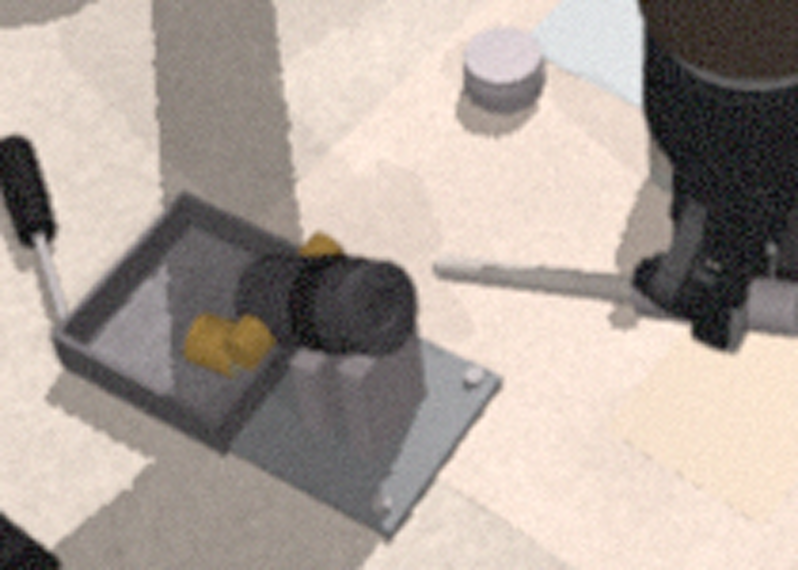

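View pics/s12.png

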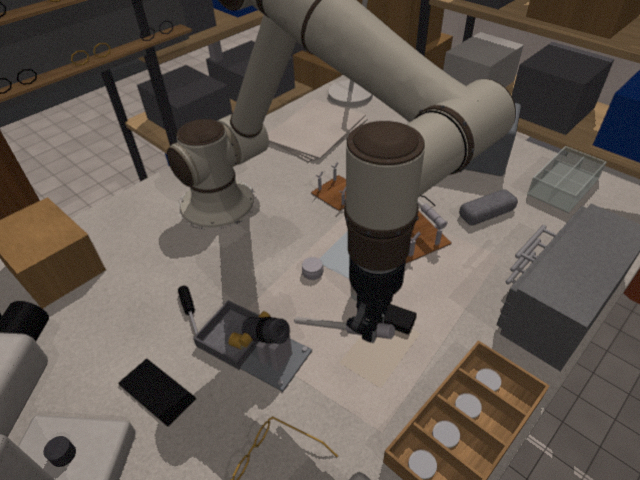

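View pics/w12.png

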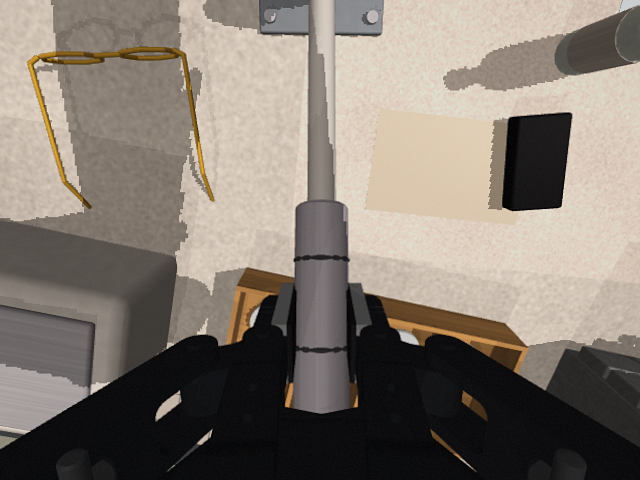

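The cell is at rest in the tray, unchanged at crop (212,342), and the punch is held at 30° with no axial slip. I'll carry it back high over the bottle.

```bash
python3 -m jog '{"offset":[[-0.05,0,0],[-0.015,0.0128,0.0526],[0,0.0128,0.0526],[0,0.0128,0.0526],[0,0.0128,0.0526]],"turn":[0,0,0,0,0],"fingers":[0,0,0,0,0]}'; python3 -m jog '{"offset":[[0,0.0128,0.0526],[0,0.0128,0.0526],[0,0.0128,0.0526],[0,0.0128,0.0526],[0,0,0]],"turn":[0,0,0,0,10.5],"fingers":[0,0,0,0,0]}';  python3 -m jog '{"offset":[[0,0,0],[0,0,0],[0,0,0],[0,0,0]],"turn":[10.5,10.5,0,0],"fingers":[0,0,0,0]}'; python3 - <<'E'
from h import *
np.set_printoptions(precision=4,suppress=True)
s,im=grab('wrist','w13.png');pickle.dump((s,im),open('w13.pkl','wb'))
R=Rz(-.3218);o=np.array([.4792,.2486,0])
p=R.T@(s['eef_pos']-o);print('TCP in rest',p);y=s['orientation'][:,1];print('yaw err',180-np.degrees(np.arctan2(y[1],y[0])+.3218))
print('tool delta to x36',s['orientation'].T@(R@[.036,-.04,p[2]]+o-s['eef_pos']))
s,im=grab('scene','s13.png');pickle.dump((s,im),open('s13.pkl','wb'))
E
```

```text
clock: 13.88
eef_pos: [0.5945, 0.0077, 0.2973]
orientation: [[-0.002, -0.974, -0.226], [-0.0, -0.226, 0.974], [-1.0, 0.002, 0.001]]
force: [1.4, 1.1, -1.6]
width: 0.0196
clock: 14.5
eef_pos: [0.4965, 0.2022, 0.2975]
orientation: [[-0.002, -0.999, -0.045], [-0.0, -0.045, 0.999], [-1.0, 0.002, -0.0]]
force: [0.7, -0.1, -2.6]
width: 0.0195
clock: 15.0
eef_pos: [0.4985, 0.1995, 0.2981]
orientation: [[-0.001, -0.95, 0.314], [-0.001, 0.314, 0.95], [-1.0, 0.001, -0.001]]
force: [0.1, -0.3, -1.3]
width: 0.019
TCP in rest [ 0.0338 -0.0405  0.2981]
yaw err -0.16366921371846388
tool delta to x36 [-0.     -0.0022  0.0005]
```

View pics/w13.png

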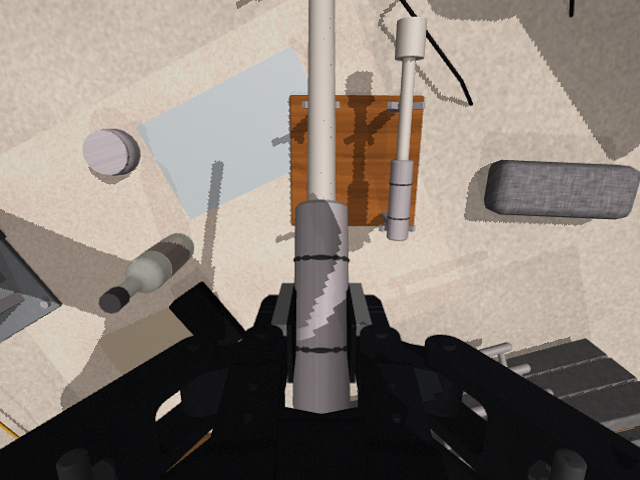

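View pics/s13.png

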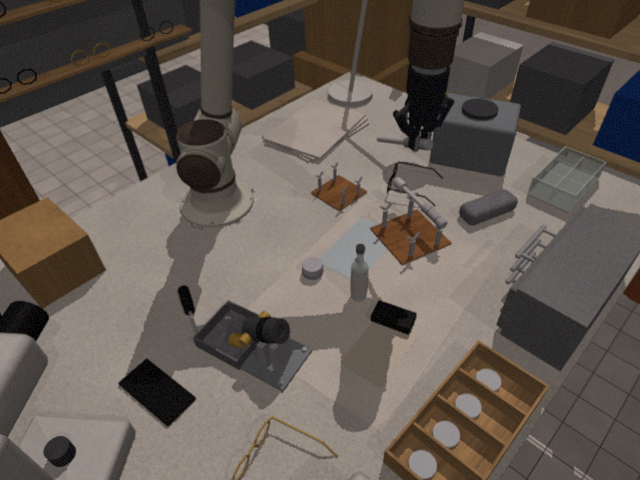

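```bash
python3 -m jog '{"offset":[[0.045,-0.002,0],[0.05,0,0],[0.05,0,0],[0.02,0,0],[0,0,0]],"turn":[0,0,0,0,0],"fingers":[0,0,0,0,0]}' 20; python3 - <<'E'
from h import *
s,im=grab('wrist','w14.png');s,im=grab('scene','s14.png')
i=cv2.imread('pics/s14.png')[150:280,340:470];cv2.imwrite('pics/s14c.png',cv2.resize(i,None,fx=4.5,fy=4.5,interpolation=cv2.INTER_CUBIC))
E
```

```text
clock: 15.72
eef_pos: [0.4999, 0.1984, 0.1321]
orientation: [[-0.003, -0.949, 0.315], [-0.003, 0.315, 0.949], [-1.0, 0.002, -0.004]]
force: [-0.7, 0.7, -2.3]
width: 0.0191
```

View pics/w14.png

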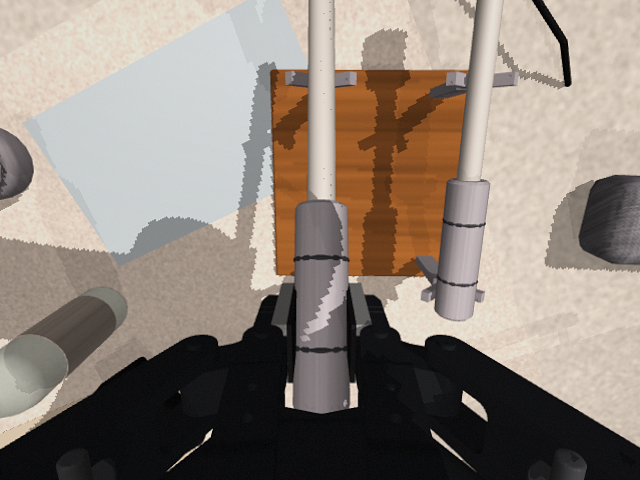

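View pics/s14c.png

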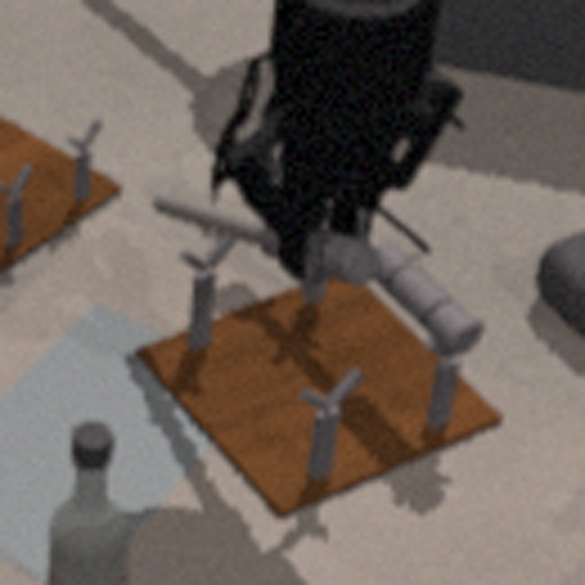

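The shaft is over the free shaft notch: notch centre at column 321, shaft at column 321. I'll lower slowly at 20 N so the notch swings the punch level.

```bash
python3 -m jog '{"offset":[[0.012,0,0],[0.01,0,0],[0.01,0,0],[0.01,0,0],[0.01,0,0]],"turn":[0,0,0,0,0],"fingers":[0,0,0,0,0]}' 20; python3 -m jog '{"offset":[[0.006,0,0],[0.006,0,0],[0.003,0,0],[0,0,0]],"turn":[0,0,0,0],"fingers":[0,0,0,0]}' 20; cat > v2.py <<'E'
from h import *
import sys
n=sys.argv[1]
s,im=grab('wrist',f'w{n}.png');pickle.dump((s,im),open(f'w{n}.pkl','wb'));s,im=grab('scene',f's{n}.png');pickle.dump((s,im),open(f's{n}.pkl','wb'))
i=cv2.imread(f'pics/s{n}.png')[150:280,340:470];cv2.imwrite(f'pics/s{n}c.png',cv2.resize(i,None,fx=4.5,fy=4.5,interpolation=cv2.INTER_CUBIC))
print(s['force'],s['eef_pos'])
E
python3 v2.py 15
```

```text
clock: 16.45
eef_pos: [0.5029, 0.1991, 0.0833]
orientation: [[0.004, -0.95, 0.313], [0.0, 0.313, 0.95], [-1.0, -0.004, 0.001]]
force: [3.3, -5.2, 7.2]
width: 0.0192
clock: 16.95
eef_pos: [0.5028, 0.199, 0.0681]
orientation: [[0.004, -0.95, 0.314], [-0.0, 0.314, 0.95], [-1.0, -0.004, 0.001]]
force: [4.4, -4.6, 6.0]
width: 0.0191
[ 3.59140284 -5.46872067  6.35427354] [0.5028158  0.19899223 0.06818988]
```

View pics/w15.png

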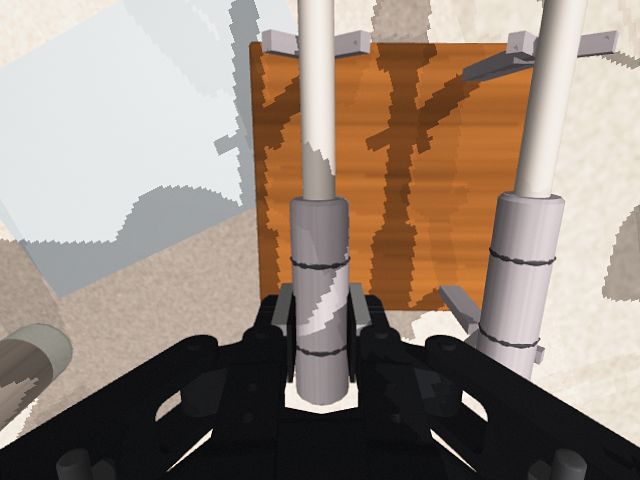

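View pics/s15c.png

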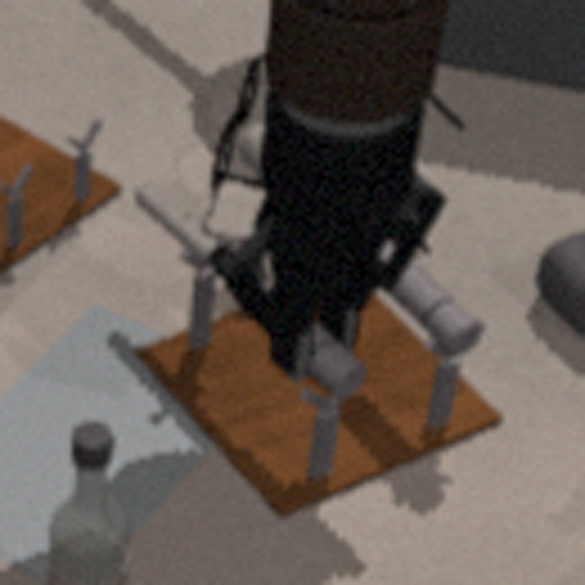

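Nearly level. A small sideways load (-5 N along y) shows the hand is a few mm too far in +y, so I'll correct that and lower the last bit.

```bash
python3 -m jog '{"offset":[[0.003,0,-0.002],[0.003,0,-0.002],[0.003,0,0],[0,0,0]],"turn":[0,0,0,0],"fingers":[0,0,0,0]}' 20; python3 v2.py 16
```

```text
clock: 17.55
eef_pos: [0.5028, 0.1967, 0.0624]
orientation: [[0.008, -0.949, 0.314], [0.003, 0.314, 0.949], [-1.0, -0.006, 0.005]]
force: [-2.2, -2.9, 21.5]
width: 0.0194
[-1.21299185 -3.07066799 20.88671152] [0.5028236  0.19664802 0.06239289]
```

View pics/w16.png

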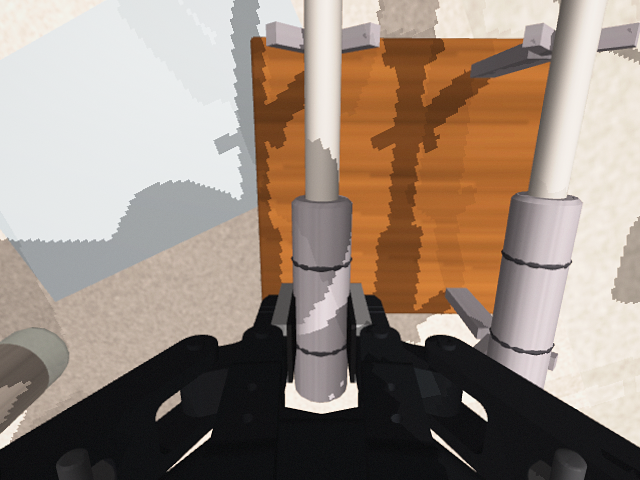

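View pics/s16c.png

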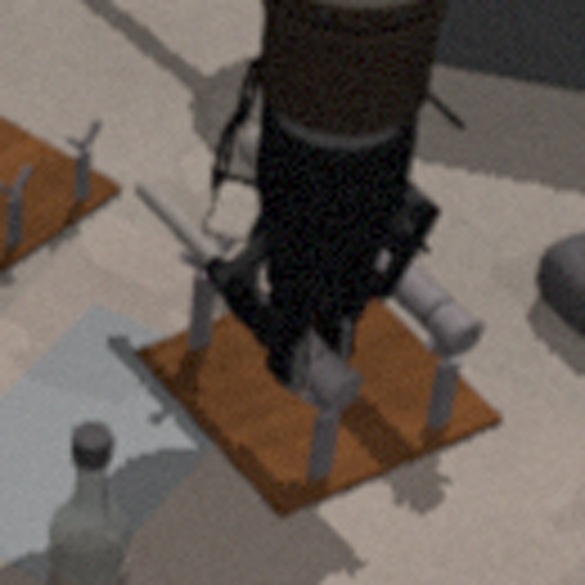

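Seated: TCP height is .0624, as when first gripped, with 21 N down. I'll ease off, then open.

```bash
python3 -m jog '{"offset":[[-0.004,0,0],[-0.004,0,-0.001],[0,0,0]],"turn":[0,0,0],"fingers":[0,0,0]}' 20; python3 -m jog '{"offset":[[0,0,0],[0,0,0],[0,0,0]],"turn":[0,0,0],"fingers":[0.35,0.55,0.55]}' 20; python3 v2.py 17
```

```text
clock: 18.02
eef_pos: [0.5006, 0.1957, 0.0664]
orientation: [[0.004, -0.949, 0.316], [0.003, 0.316, 0.949], [-1.0, -0.003, 0.004]]
force: [3.5, 2.2, 1.3]
width: 0.0195
clock: 18.4
eef_pos: [0.498, 0.1937, 0.065]
orientation: [[-0.003, -0.949, 0.316], [-0.002, 0.316, 0.949], [-1.0, 0.002, -0.003]]
force: [0.5, -0.2, -0.5]
width: 0.0468
[-0.0107958  -0.65776801 -0.1137256 ] [0.49824352 0.19379838 0.06514876]
```

View pics/w17.png

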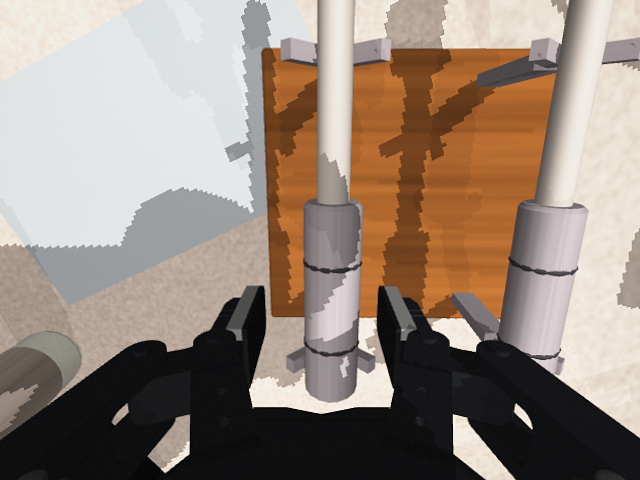

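The punch is released in both notches, handle at column 332 between the opened pads. I'll retreat straight up and check.

```bash
python3 -m jog '{"offset":[[-0.01,0,0.002],[-0.03,0,0],[-0.05,0,0],[-0.05,0,0],[-0.04,0,0]],"turn":[0,0,0,0,0],"fingers":[0.6,0.6,0.6,0.6,0.6]}'; python3 -m jog '{"offset":[[-0.03,-0.04,0],[-0.03,-0.05,0],[0,0,0]],"turn":[0,0,0],"fingers":[0.6,0.6,0.6]}'; python3 v2.py 18; python3 - <<'E'
from h import *
np.set_printoptions(precision=2,suppress=True)
s,im=pickle.load(open('w18.pkl','rb'))
R=Rz(-.3218);o=np.array([.4792,.2486,0]);L=np.array([[-10,-40,75],[70,-40,75],[-130,-40,75],[-10,40,75],[70,40,75],[-75,-75,6],[75,-75,6]])*.001
print(proj(im,L@R.T+o,wristT(s,im)))
a=cv2.imread('pics/scene0.png')[165:275,355:465];b=cv2.imread('pics/s18.png')[165:275,355:465]
cv2.imwrite('pics/cmp18.png',cv2.resize(np.hstack([a,b]),None,fx=3.6,fy=3.6,interpolation=cv2.INTER_CUBIC))
a=cv2.imread('pics/scene0.png')[285:395,185:325];b=cv2.imread('pics/s18.png')[285:395,185:325]
cv2.imwrite('pics/cmp18t.png',cv2.resize(np.hstack([a,b]),None,fx=2.8,fy=2.8,interpolation=cv2.INTER_CUBIC))
E
```

```text
clock: 19.12
eef_pos: [0.4999, 0.1964, 0.249]
orientation: [[0.003, -0.949, 0.316], [0.002, 0.316, 0.949], [-1.0, -0.002, 0.002]]
force: [0.7, -0.6, 0.7]
width: 0.0517
clock: 19.5
eef_pos: [0.5881, 0.1672, 0.3084]
orientation: [[0.005, -0.948, 0.318], [0.002, 0.318, 0.948], [-1.0, -0.004, 0.003]]
force: [-0.6, 0.0, -1.1]
width: 0.0509
[-0.07488801  0.35819582 -1.04158397] [0.58594428 0.16746661 0.30650186]
[[ 321.77   52.81]
 [ 321.86  141.81]
 [ 321.6  -107.6 ]
 [ 407.73   52.56]
 [ 402.3   141.59]
 [ 288.23   -2.29]
 [ 291.81  144.31]]
```

View pics/w18.png

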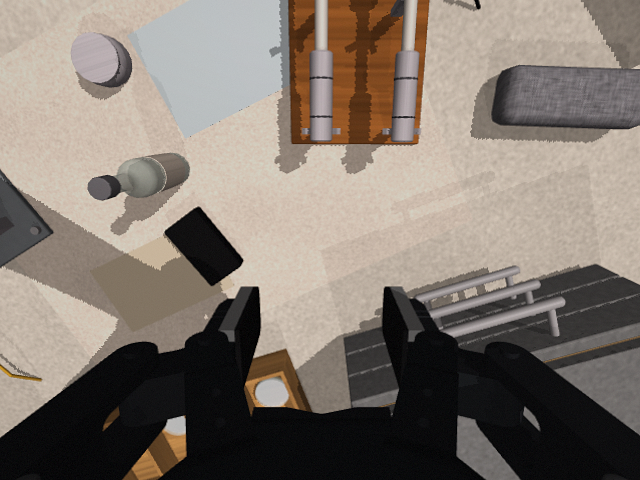

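View pics/cmp18.png

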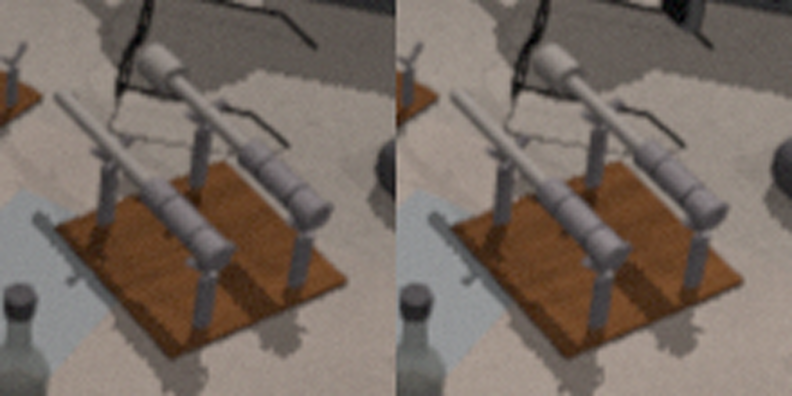

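View pics/cmp18t.png

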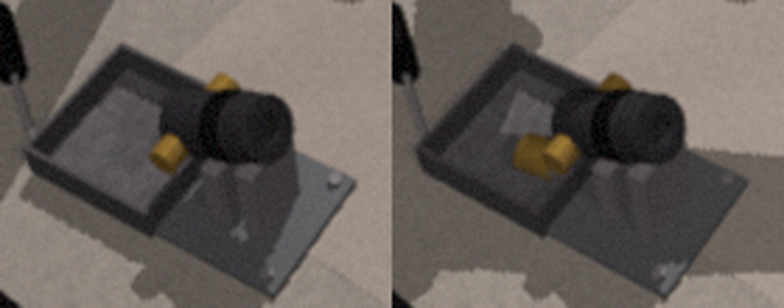

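View pics/s18.png

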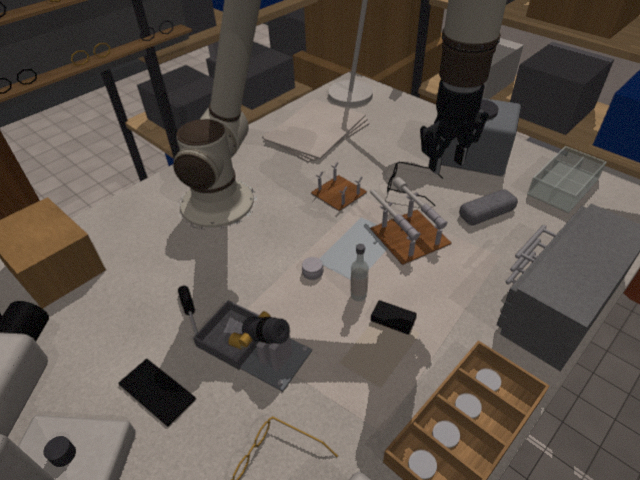

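```bash
python3 - <<'E'
from h import *
s,S=pickle.load(open('s18.pkl','rb'))
R=tubeR(.2263);o=np.array([.4398,-.2455,.072]);Y=Rz(.2263)
c=o-Y@[.0508,0,.072]   # tray centre approx (lower end ~51 mm up-slope of it)
for z in(.0185,.03):
  r=least_squares(lambda p:(proj(S,[p[0],p[1],z])-[236.8,339.6]).ravel(),[.4,-.25]);print(z,Y.T@(np.r_[r.x,z]-[c[0],c[1],0]))
i=cv2.convertScaleAbs(cv2.imread('pics/s18.png')[300:370,190:290],alpha=2.5,beta=20);cv2.imwrite('pics/tr.png',cv2.resize(i,None,fx=7,fy=7,interpolation=cv2.INTER_CUBIC))
E
```

```text
0.0185 [ 0.01412241 -0.00921388  0.0185    ]
0.03 [ 0.02047616 -0.01469894  0.03      ]
```

View pics/tr.png

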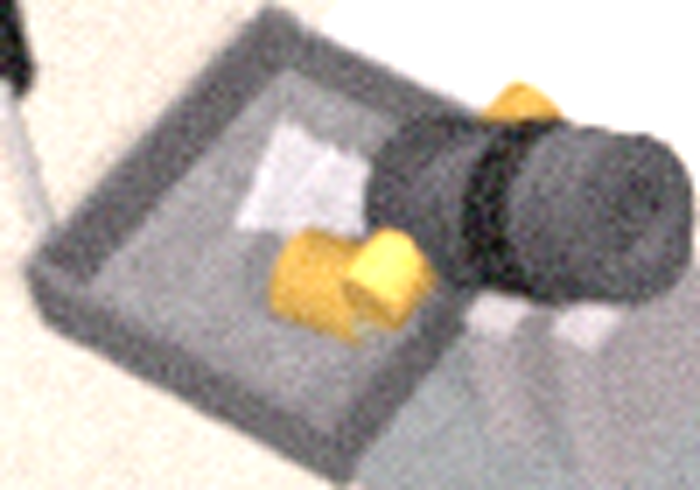

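The cell lies flat on the tray floor, well inside the walls. The robot is clear of everything, so I'm handing in.

```bash
python3 -c "
from cell import robot,readout
print(readout.observe()['joint_vel'],readout.observe()['clock']);print(robot.hand_in())"
```

```text
[ 1.77701398e-02 -8.66138380e-03 -4.11136112e-02 -2.84556099e-03
  4.66840421e-03 -1.01253576e-05] 19.6
the job is handed in; nothing more can be done
None
```

The lens cell is out of the tube and lying in the catch tray. The slim punch is back in its notches on the rest, pointing the way it did before. I handed in at 19.6 s; the hand-in reports no verdict.

**What I did:** I gripped the slim punch and started its tip level in the tube mouth. The tool can only turn about its own axis, so I raised the handle on an arc and let the bore swing the punch to 30°. The cell gave way at about 14 N, and I pushed the tip about 10 mm past the lower end. I then drew the punch out and lowered it at 20 N so the rest's notches turned it level again.

**Last checks:**
- **Punch and bystanders:** by eye, before-and-after scene crops show the slim punch, wide punch and rest as at the start. The other bench objects in the full view look unmoved.
- **Cell:** it lies flat in the tray, its centre roughly 14 mm and -9 mm from the tray centre.
- **Robot:** released and clear of everything, with about 1 N on the wrist.

**Disagreements:** the fixed cameras and the wrist camera differed by about 4–5 mm. I used the wrist measurements, and the grasp and insertion went in cleanly. My fit of the punch's pose in the hand from the wrist picture was poor, so I used the scene picture for that. The arm was still moving very slightly (up to 0.04 rad/s on one joint) at hand-in, well away from anything.

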